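# Probe the contact plates on the test jig and unload them

### The arm

A 6-joint arm with a two-finger parallel gripper is mounted at the origin on the work surface; the furniture and walls round the work are solid. World frame = base frame: x ahead of the robot, y to its left, z up, the work surface at z = 0. Lengths are in mm, angles in rad, forces in N, time in s.
With the tool pointing down it reaches from about 400 to 925 mm from the base axis. Payload 12.5 kg.
Tool frame: the origin (TCP) lies at the very end of the fingers, on their centre line; the grasp point (between the pads) lies 19 mm behind it (env.grip_point_offset is the distance from the TCP to the grasp point, in mm); z points along the fingers, y is the direction in which the jaws open and shut (so a half turn about z gives the same grasp; the last joint's range is limited). The gripper opens to 95 mm and grips with 3 to 60 N. Pads are 20 mm wide; open, the fingers measure 119 mm over their backs; the gripper's body (75 mm by 180 mm) begins 59 mm behind the grasp point.
Start: joints at [-1.338, 0.491, 1.559, -0, 1.092, -0.106], TCP at [207.746, -589.482, 214.661] pointing down, gripper open.
Joint ranges: [-3.1, 3.1], [-0.84, 2.19], [0.05, 2.79], [-1.13, 4.28], [0.06, 2.93], [-2.69, 2.69]. Speed limits (rad/s): [2.22, 2.22, 2.79, 3.14, 3.14, 3.14].

### API

Orientations are given as [roll, pitch, yaw] about the fixed x, y, z axes, in that order (R = Rz(yaw) Ry(pitch) Rx(roll)).
In Python, from cell import env gives the robot as it stands.
- The arm moves only by the tool drive_tool, never from a script. Its argument "commands" is a list of rows, each an object of numbers: "dx", "dy", "dz": the shift along the world's x, y, z in mm; "yaw": the turn about the world's z in degrees. In form: [{"dx": .., "dy": .., "dz": .., "yaw": ..}, ...]. A call has 1 to 5 rows; each row shifts and turns the commanded pose from where the row before left it; what a row does not reach is not made up. A row lasts 1/12 s, in which the tool goes at most 41.7 mm and 7.16 degrees, less where a joint would pass 70% of its speed; a pose out of reach is approached as far as the arm can. A call with a gripper value outside its range is refused whole. "grip" is the opening, from 0 (shut) to 1 (fully open), set as the call begins (left out, the last holds). The fingers move at their own pace and stop on an object; the grip force is fixed at half the most. Time passes only in rows, so rows that do not move let the fingers close. It gives the time, the measured TCP pose, the force and the opening at its end, in the units of the state.
- env.state(): the state, without advancing time (a new reading comes with each control period).
- env.read_camera(name): name is "scene" or "top" or "wrist"; returns the picture (384x512x3 uint8, red, green, blue); there is no depth.
- env.calibration(name): a dict with "intrinsics" (3x3 intrinsics, pixels), "dist_coeffs" ([k1, k2, p1, p2, k3] as OpenCV has them; the pictures are not rectified), "rvec" (rotation vector, rad) and "tvec" (3), from world to camera coordinates, as OpenCV has them. Camera axes: x right, y down, z forward; pixel columns grow to the right and rows downward; lengths in mm; the calibration is good to about 2 mm. A picture is of the moment at which its call begins: read the wrist's pose just before it. calibration takes no time and is no camera call; for the wrist camera it gives the pose at the moment of the call.
- env.job_done(): hands the job in, once; it reports no verdict.
Trained networks look in the newest picture that a camera, given by its name, has taken for a name from the list of things; names that differ only in an ending like _2 or _b are one class to them, and where a whole thing is asked for, a point or a joint stands for the part that bears it (a point fixed in the world has none). Each returns a list of dicts, best first, with "conf" (0 to 1); they miss things now and then, are a little off and sometimes report something else, mostly with a low value. They report only what shows in the picture. A call takes as long as a camera call. They do not tell look-alikes from the thing itself.
- env.trace(query, camera): "pixels" (384x512 bool, what is visible of it) and "pixel" ([column, row] in pixels, amid what is visible of it).
- env.place_of(query, camera): "pixel" ([column, row] in pixels: a listed point, or the origin of a listed thing).
The state is a dict: "t": time; "joints": joint angles; "qvel": joint speeds; "tau": joint torques, N m; "eef_pos": TCP position; "tcp_rot": TCP orientation; "ft_force": force on the tool from outside, world axes, zero at the start; "moment": the same for the moment, N m; "opening": opening from 0.0 (shut) to 1.0 (fully open).
Only numpy, scipy, OpenCV 4.12 (cv2) and the standard library are available. Lean on these libraries where they do the work, as an engineer would, in place of code of your own. Each camera call takes 0.05 s, during which the arm holds its last target.

### The job

Contact plates sit on the locating pins of the three-station test jig. Take the spring probe from its stand and press its tip lightly on each of the three brass test points of every plate, one after the other along the jig from the connector end, then stand the probe back upright in its stand. After that lift each plate straight up off its pins, keeping it level so that it does not cock on them, and lay all the plates flat and right way up, side by side, inside the outgoing tray, leaving the tools and tape on the mat alone.

Things in the scene. Friction and masses are not known exactly. Their poses are not given: they have to be found in the camera images.
- jig: Three-station test jig, fixed to the bench: aluminium base 106 (x) x 272 (y) mm, its top 12 mm above the bench. A grey connector block (52 x 12 mm, top 33 mm up) stands across its +y end. Origin: middle of the base at bench height, z up. Each station has two black rest bars (40 x 13 mm) 46 mm apart along y, each with an upright steel locating pin of 8 mm diameter.
- station_0 (a point): Station 0 of the jig, nearest the connector: point midway between its two pins, at the height of the rests (38 mm above the bench); axes those of the jig. The pins stand 23 mm to either side along y and rise 22 mm above the rests. Stations are 78 mm apart.
- station_1 (a point): Station 1 of the jig, the middle one: point midway between its two pins, at the height of the rests (38 mm above the bench); axes those of the jig. The pins stand 23 mm to either side along y and rise 22 mm above the rests. Stations are 78 mm apart.
- station_2 (a point): Station 2 of the jig, farthest from the connector: point midway between its two pins, at the height of the rests (38 mm above the bench); axes those of the jig. The pins stand 23 mm to either side along y and rise 22 mm above the rests. Stations are 78 mm apart.
- plate_0_mid (a point): Contact plate on station 0 at the start (None if absent): brown laminate, 46 (x) x 66 (y) x 8 mm, 60 g, with two 9 mm holes over the station's pins, and small steel clips up to 7 mm high on top. This point is its centre, half-way up; z points up out of its top. The middle of its long sides (46 mm across, along x) is free to grip.
- pad_0a (a point): Test point a of the plate of station 0, a round brass disc of 8 mm diameter on its top, the one nearest the connector: 12 mm towards -x and 10 mm towards +y of the centre. This point is the centre of the disc's surface. None if the plate is absent.
- pad_0b (a point): Test point b of the plate of station 0, a round brass disc of 8 mm diameter on its top, the middle one: 12 mm towards +x of the centre. This point is the centre of the disc's surface. None if the plate is absent.
- pad_0c (a point): Test point c of the plate of station 0, a round brass disc of 8 mm diameter on its top, the one farthest from the connector: 12 mm towards -x and 10 mm towards -y of the centre. This point is the centre of the disc's surface. None if the plate is absent.
- plate_1_mid (a point): Contact plate on station 1 at the start (None if absent): brown laminate, 46 (x) x 66 (y) x 8 mm, 60 g, with two 9 mm holes over the station's pins, and small steel clips up to 7 mm high on top. This point is its centre, half-way up; z points up out of its top. The middle of its long sides (46 mm across, along x) is free to grip.
- pad_1a (a point): Test point a of the plate of station 1, a round brass disc of 8 mm diameter on its top, the one nearest the connector: 12 mm towards -x and 10 mm towards +y of the centre. This point is the centre of the disc's surface. None if the plate is absent.
- pad_1b (a point): Test point b of the plate of station 1, a round brass disc of 8 mm diameter on its top, the middle one: 12 mm towards +x of the centre. This point is the centre of the disc's surface. None if the plate is absent.
- pad_1c (a point): Test point c of the plate of station 1, a round brass disc of 8 mm diameter on its top, the one farthest from the connector: 12 mm towards -x and 10 mm towards -y of the centre. This point is the centre of the disc's surface. None if the plate is absent.
- plate_2_mid (a point): Contact plate on station 2 at the start (None if absent): brown laminate, 46 (x) x 66 (y) x 8 mm, 60 g, with two 9 mm holes over the station's pins, and small steel clips up to 7 mm high on top. This point is its centre, half-way up; z points up out of its top. The middle of its long sides (46 mm across, along x) is free to grip.
- pad_2a (a point): Test point a of the plate of station 2, a round brass disc of 8 mm diameter on its top, the one nearest the connector: 12 mm towards -x and 10 mm towards +y of the centre. This point is the centre of the disc's surface. None if the plate is absent.
- pad_2b (a point): Test point b of the plate of station 2, a round brass disc of 8 mm diameter on its top, the middle one: 12 mm towards +x of the centre. This point is the centre of the disc's surface. None if the plate is absent.
- pad_2c (a point): Test point c of the plate of station 2, a round brass disc of 8 mm diameter on its top, the one farthest from the connector: 12 mm towards -x and 10 mm towards -y of the centre. This point is the centre of the disc's surface. None if the plate is absent.
- probe_grip (a point): Hand probe, 90 g: middle of its black square handle (22 x 22 mm, 58 mm long); z up along the probe, x and y square to the flats. Below the handle a steel collar of 32 mm diameter (underside 34 mm below this point), a 10 mm shank 50 mm long and a thin brass spring plunger, 14 mm. It stands upright in its stand at the start, collar on the rim.
- probe_tip (a point): Point of the probe's spring plunger, 98 mm below probe_grip along the probe when the spring is relaxed. The plunger gives way by up to 7 mm: it starts to move at 0.7 N and takes about 3 N fully pressed (0.35 N per mm).
- stand: Probe stand: loose, heavy (0.7 kg) round foot of 72 mm diameter with an upright tube (34 mm outside, 20 mm bore, open at the top, rim 74 mm above the bench). Origin: centre of the underside, z up. With the probe in it, probe_grip is 108 mm above the origin.
- tray: Outgoing tray: shallow dark grey moulded tray, loose, 142 (x) x 242 (y) x 17 mm, 120 g. Inside it is flat, 126 (x) x 226 (y) mm, floor 2 mm thick. Origin: centre of the underside, z up. Three plates fit in a row along y, 76 mm apart, each with its long side along the tray's y.
- cutters: Side cutters with orange handles lying on the mat, 69 x 128 x 13 mm (bystander).
- caliper: Digital caliper lying on the mat, 66 x 226 x 14 mm (bystander).
- tape: Roll of brown tape lying flat on the mat, 72 mm wide, 18 mm high (bystander).
Things that resemble listed ones, but are neither listed nor needed, are in the scene too. Leave any blue or purple look-alike of the part that bears plate_1_mid alone.

How it is judged (in metres and radians):
On the way, in this order (a step that is already met when the one before it is completed fails the run):
1. the probe's tip is pressed on test point a of the plate on station 0 (within 4 mm of the disc's centre, more than 0.5 N) while the plate sits on its rests (distance between probe_tip and pad_0a below 0.004 m and contact force between probe and plate_0 above 0.5 N and distance between plate_0_mid and station_0 below 0.007 m), for 0.2 s.
2. the probe's tip is pressed on test point b of the plate on station 0 (within 4 mm of the disc's centre, more than 0.5 N) while the plate sits on its rests (distance between probe_tip and pad_0b below 0.004 m and contact force between probe and plate_0 above 0.5 N and distance between plate_0_mid and station_0 below 0.007 m), for 0.2 s.
3. the probe's tip is pressed on test point c of the plate on station 0 (within 4 mm of the disc's centre, more than 0.5 N) while the plate sits on its rests (distance between probe_tip and pad_0c below 0.004 m and contact force between probe and plate_0 above 0.5 N and distance between plate_0_mid and station_0 below 0.007 m), for 0.2 s.
4. the probe's tip is pressed on test point a of the plate on station 1 (within 4 mm of the disc's centre, more than 0.5 N) while the plate sits on its rests (distance between probe_tip and pad_1a below 0.004 m and contact force between probe and plate_1 above 0.5 N and distance between plate_1_mid and station_1 below 0.007 m), for 0.2 s.
5. the probe's tip is pressed on test point b of the plate on station 1 (within 4 mm of the disc's centre, more than 0.5 N) while the plate sits on its rests (distance between probe_tip and pad_1b below 0.004 m and contact force between probe and plate_1 above 0.5 N and distance between plate_1_mid and station_1 below 0.007 m), for 0.2 s.
6. the probe's tip is pressed on test point c of the plate on station 1 (within 4 mm of the disc's centre, more than 0.5 N) while the plate sits on its rests (distance between probe_tip and pad_1c below 0.004 m and contact force between probe and plate_1 above 0.5 N and distance between plate_1_mid and station_1 below 0.007 m), for 0.2 s.
7. the probe's tip is pressed on test point a of the plate on station 2 (within 4 mm of the disc's centre, more than 0.5 N) while the plate sits on its rests (distance between probe_tip and pad_2a below 0.004 m and contact force between probe and plate_2 above 0.5 N and distance between plate_2_mid and station_2 below 0.007 m), for 0.2 s.
8. the probe's tip is pressed on test point b of the plate on station 2 (within 4 mm of the disc's centre, more than 0.5 N) while the plate sits on its rests (distance between probe_tip and pad_2b below 0.004 m and contact force between probe and plate_2 above 0.5 N and distance between plate_2_mid and station_2 below 0.007 m), for 0.2 s.
9. the probe's tip is pressed on test point c of the plate on station 2 (within 4 mm of the disc's centre, more than 0.5 N) while the plate sits on its rests (distance between probe_tip and pad_2c below 0.004 m and contact force between probe and plate_2 above 0.5 N and distance between plate_2_mid and station_2 below 0.007 m), for 0.2 s.
10. the probe stands upright in its stand again, collar on the rim, while every plate is still on its rests (horizontal distance between probe_grip and stand below 0.012 m and z of probe_grip in the frame of stand between 0.103 and 0.113 m and angle between probe_grip's own z axis and vertical below 0.1 rad and distance between plate_0_mid and station_0 below 0.007 m and distance between plate_1_mid and station_1 below 0.007 m and distance between plate_2_mid and station_2 below 0.007 m), for 0.2 s.
At the end, for the whole second after the job is handed in: Every plate lies inside the tray, flat on its floor (not on a rim or on another plate) and right way up, at rest (centre within 50 mm of the tray's centre along its x, 95 mm along its y); the probe stands upright in its stand with its collar on the rim (x of plate_0_mid in the frame of tray between -0.05 and 0.05 m and y of plate_0_mid in the frame of tray between -0.095 and 0.095 m and z of each of plate_0_mid, plate_1_mid, plate_2_mid in the frame of tray below 0.01 m and angle between each of plate_0_mid, plate_1_mid, plate_2_mid, probe_grip, stand's own z axis and vertical below 0.1 rad and linear speed of each of plate_0, plate_1, plate_2, probe below 0.02 m/s and x of plate_1_mid in the frame of tray between -0.05 and 0.05 m and y of plate_1_mid in the frame of tray between -0.095 and 0.095 m and x of plate_2_mid in the frame of tray between -0.05 and 0.05 m and y of plate_2_mid in the frame of tray between -0.095 and 0.095 m and horizontal distance between probe_grip and stand below 0.012 m and z of probe_grip in the frame of stand between 0.103 and 0.113 m and angle between tray's own z axis and vertical below 0.06 rad); the robot touches nothing.
It fails at once if a plate is cocked on its pins (tilted more than 0.09 rad while the pins are still in its holes) ((angle between plate_0_mid's own z axis and vertical above 0.09 rad and horizontal distance between plate_0_mid and station_0 below 0.012 m and height (world z) of plate_0_mid between 0.036 and 0.06 m) or (angle between plate_1_mid's own z axis and vertical above 0.09 rad and horizontal distance between plate_1_mid and station_1 below 0.012 m and height (world z) of plate_1_mid between 0.036 and 0.06 m) or (angle between plate_2_mid's own z axis and vertical above 0.09 rad and horizontal distance between plate_2_mid and station_2 below 0.012 m and height (world z) of plate_2_mid between 0.036 and 0.06 m)).
It fails at once if the probe is rammed on a plate (more than 12 N) (contact force between probe and plate_0 above 12 N or contact force between probe and plate_1 above 12 N or contact force between probe and plate_2 above 12 N).
It fails at once if the cutters, the caliper or the tape is disturbed (moved more than 3 cm) (distance of any of cutters, caliper, tape from where it was at the start of the episode above 0.03 m).
Of plate_0, plate_1, plate_2 only 2 to 3 are there at a start; the rules pass over those that are not, and their reading is None.
At some moment in a run one of tray, stand may be knocked a few centimetres aside while the robot is not near it.
It also fails if it takes over 210 s, if anything falls off the work surface, if the arm or the gripper's body presses on something with over 40 N, if the wrist force passes 120 N, or if a joint passes its speed limit or range.

## Working session

There is one attempt and no reset: what is moved stays moved. The work goes in short steps, Python scripts to look and compute and a tool call to move; the robot and the scene stay as the last step left them, time stands still between calls to the robot, and variables do not carry over. Pictures are saved under pics/ and viewed, and the job is handed in when it is done.

Besides the shell and the picture viewer there is one more tool, called after "Call:" in YAML: its name, and indented under it one key for each argument. drive_tool: Moves the arm, as the interface text tells. Its arguments: {"type":"object","properties":{"commands":{"type":"array"},"grip":{"type":"number"}},"required":["commands"]}

```bash
mkdir -p pics; ls; python3 - <<'E'
from cell import env
import cv2,numpy as np
print(env.state())
for n in ["scene","top","wrist"]:
    c=env.calibration(n);print(n,c)
    cv2.imwrite(f"pics/{n}0.png",env.read_camera(n)[:,:,::-1])
E
```

```text
pics
{'t': 0.0, 'joints': array([-1.33760003e+00,  4.91610662e-01,  1.55943867e+00, -4.61020961e-06,
        1.09168676e+00, -1.05640905e-01]), 'qvel': array([ 0.00219618, -0.00056388, -0.00137983, -0.0018895 , -0.00028433,
        0.00075171]), 'tau': array([-5.80892847e-04, -6.12641287e+01, -2.58176762e+01,  6.91941823e-02,
        4.82332322e-02, -1.70655358e-04]), 'eef_pos': array([ 207.68595438, -589.23567047,  214.03370872]), 'tcp_rot': array([-3.14045516e+00, -1.16502927e-04,  3.38839264e-01]), 'ft_force': array([-0.17309756, -0.03028132, -0.53136287]), 'moment': array([-0.02381186, -0.01389785, -0.03127629]), 'opening': 0.9976188164216034}
scene {'intrinsics': array([[398.89744572,   0.        , 254.44088283],
       [  0.        , 398.89744572, 190.50176323],
       [  0.        ,   0.        ,   1.        ]]), 'dist_coeffs': array([-0.01839136,  0.        ,  0.        ,  0.        ,  0.        ]), 'rvec': array([ 0.68782848, -2.47832723,  1.35704054]), 'tvec': array([489.23240527, 326.86821329, 922.24546674])}
top {'intrinsics': array([[375.17522397,   0.        , 250.37459324],
       [  0.        , 375.17522397, 192.91627666],
       [  0.        ,   0.        ,   1.        ]]), 'dist_coeffs': array([-0.02105022,  0.        ,  0.        ,  0.        ,  0.        ]), 'rvec': array([ 2.22130074, -2.19874009,  0.08610127]), 'tvec': array([-168.91000799,  643.94660502, 1231.74510319])}
wrist {'intrinsics': array([[310.97478488,   0.        , 256.66136332],
       [  0.        , 310.97478488, 187.28521016],
       [  0.        ,   0.        ,   1.        ]]), 'dist_coeffs': array([-0.04669343,  0.        ,  0.        ,  0.        ,  0.        ]), 'rvec': array([-2.39633525,  1.69585883,  0.20859139]), 'tvec': array([-624.41074041,  -26.70007372,  389.25226988])}
```

View pics/top0.png

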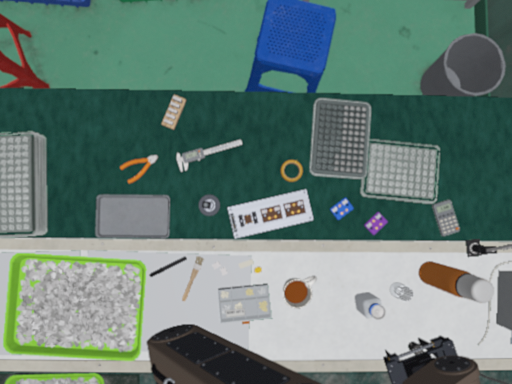

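View pics/scene0.png

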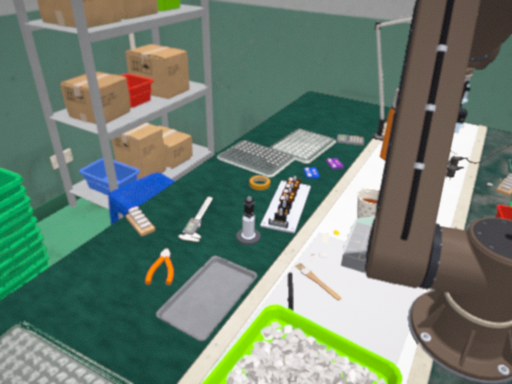

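View pics/wrist0.png

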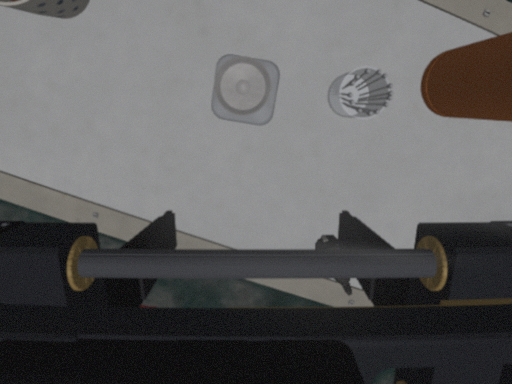

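```bash
cat > h.py <<'E'
from cell import env
import cv2,numpy as np
def cal(n,c=None):
    c=c or env.calibration(n)
    return c['intrinsics'],c['dist_coeffs'],cv2.Rodrigues(c['rvec'])[0],c['tvec'].reshape(3)
def onz(n,px,z,c=None):
    K,d,R,t=cal(n,c)
    u=cv2.undistortPoints(np.array([[px]],float),K,d).reshape(2)
    ray=R.T@np.array([u[0],u[1],1]);o=-R.T@t
    return o+ray*(z-o[2])/ray[2]
def proj(n,P,c=None):
    K,d,R,t=cal(n,c)
    return cv2.projectPoints(np.array(P,float).reshape(-1,1,3),R,t,K,d)[0].reshape(-1,2)
def tri(obs):
    # obs: list of (name,px,cal)
    A=[];b=[]
    for n,px,c in obs:
        K,d,R,t=cal(n,c)
        u=cv2.undistortPoints(np.array([[px]],float),K,d).reshape(2)
        r=R.T@np.array([u[0],u[1],1]);r/=np.linalg.norm(r);o=-R.T@t
        M=np.eye(3)-np.outer(r,r);A.append(M);b.append(M@o)
    A=np.vstack(A);b=np.hstack(b);x=np.linalg.lstsq(A,b,rcond=None)[0]
    return x,np.linalg.norm(A@x-b)
E
python3 - <<'E'
from h import *
im=cv2.imread("pics/top0.png")
cv2.imwrite("pics/top0z.png",cv2.resize(im[170:250,80:340],None,fx=3,fy=3,interpolation=cv2.INTER_CUBIC))
Z={'jig':0,'station_0':38,'station_1':38,'station_2':38,'plate_0_mid':42,'plate_1_mid':42,'plate_2_mid':42,'probe_grip':108,'stand':0,'tray':0,'cutters':6,'caliper':7,'tape':9}
for n in ["top","scene"]:
  env.read_camera(n)
  for q,z in Z.items():
    for r in env.place_of(q,n)[:3]:
        print(n,q,round(r['conf'],2),np.round(r['pixel'],1),np.round(onz(n,r['pixel'],z)))
# camera pose
for n in ["wrist"]:
    K,d,R,t=cal(n);print(-R.T@t,R.T)
E
```

```text
top jig 0.71 [246.8 220.1] [ 555. -152.    0.]
top jig 0.61 [292.4 200.9] [ 621. -306.    0.]
top jig 0.6 [271.9 212.2] [ 582. -236.    0.]
top station_0 0.91 [270.4 216.4] [ 568. -228.   38.]
top station_0 0.89 [295.6 207.1] [ 600. -311.   38.]
top station_0 0.58 [248.7 215.9] [ 569. -157.   38.]
top station_1 0.91 [270.4 216.4] [ 568. -228.   38.]
top station_1 0.89 [295.6 207.1] [ 600. -311.   38.]
top station_1 0.58 [248.7 215.9] [ 569. -157.   38.]
top station_2 0.91 [270.4 216.4] [ 568. -228.   38.]
top station_2 0.89 [295.6 207.1] [ 600. -311.   38.]
top station_2 0.58 [248.7 215.9] [ 569. -157.   38.]
top plate_0_mid 0.46 [272.5 208.7] [ 594. -234.   42.]
top plate_1_mid 0.64 [372.  224.6] [ 544. -563.   42.]
top plate_1_mid 0.62 [342.  208.1] [ 598. -464.   42.]
top plate_1_mid 0.57 [276.2 211.4] [ 585. -247.   42.]
top plate_2_mid 0.85 [290.  209.3] [ 592. -292.   42.]
top plate_2_mid 0.69 [271.1 212.7] [ 581. -230.   42.]
top plate_2_mid 0.61 [267.7 217.4] [ 565. -219.   42.]
top probe_grip 0.49 [207.8 203.7] [607. -29. 108.]
top stand 0.5 [209. 205.] [604. -24.   0.]
top 
[... 1089 characters left out ...]
ne probe_grip 0.44 [256.9 184. ] [ 648. -149.  108.]
scene stand 0.84 [248.4 236.7] [605. -29.   0.]
scene stand 0.56 [291.8 197.8] [ 586. -287.    0.]
scene stand 0.46 [299.5 183. ] [ 605. -389.    0.]
scene tray 0.72 [259.4 182. ] [ 732. -317.    0.]
scene tray 0.58 [208.9 295.1] [571. 219.   0.]
scene cutters 0.66 [161.1 264.8] [741. 204.   6.]
scene caliper 0.89 [201.2 216.9] [778. -26.   7.]
scene caliper 0.59 [295.3 178.2] [ 628. -401.    7.]
scene tape 0.67 [259.  184.5] [ 718. -289.    9.]
[ 271.9221888  -566.53115778  384.29767908] [[ 3.32523975e-01 -9.15204255e-01 -2.27659785e-01]
 [-9.43094715e-01 -3.22585933e-01 -8.06887534e-02]
 [ 4.06846264e-04  2.41535685e-01 -9.70391853e-01]]
```

View pics/top0z.png

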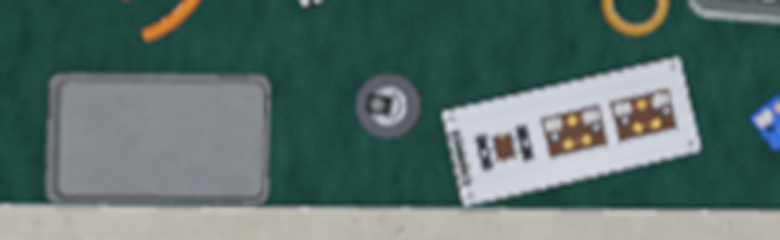

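Call:
drive_tool:
  commands:
    - {"dz": 40}
    - {"dz": 40}
    - {"dx": 26, "dy": 31}
    - {"dx": 26, "dy": 31}
    - {"dx": 26, "dy": 31}

```text
invalid input
```

Call:
drive_tool:
  commands:
    - {"dx": 26, "dy": 31}
    - {"dx": 26, "dy": 31}
    - {"dx": 26, "dy": 31}
    - {"dx": 26, "dy": 31}
    - {"dx": 26, "dy": 31}

```text
invalid input
```

Call:
drive_tool:
  commands:
    - {"dx": 26, "dy": 31}
    - {"dx": 26, "dy": 31}
    - {"dx": 26, "dy": 31}
    - {"dx": 26, "dy": 31}
    - {"dz": 0}

```text
invalid input
```

```bash
python3 - <<'E'
from h import *
s=env.state();print(s['t'],s['eef_pos'],s['tcp_rot'],np.abs(s['qvel']).max())
c=env.calibration("wrist")
cv2.imwrite("pics/w1.png",env.read_camera("wrist")[:,:,::-1])
import pickle;pickle.dump(c,open("c1.pkl","wb"))
Z={'jig':0,'station_0':38,'plate_1_mid':42,'pad_1a':46,'pad_1b':46,'pad_1c':46,'probe_grip':108,'stand':0,'tray':0}
for q,z in Z.items():
    for r in env.place_of(q,"wrist")[:4]:
        print(q,round(r['conf'],2),np.round(r['pixel'],1),np.round(onz("wrist",r['pixel'],z,c)))
E
```

```text
1.55 [ 207.74001399 -589.47160192  214.64195571] [3.14154666e+00 2.75874870e-05 3.38796782e-01] 0.0016999472268249508
```

View pics/w1.png

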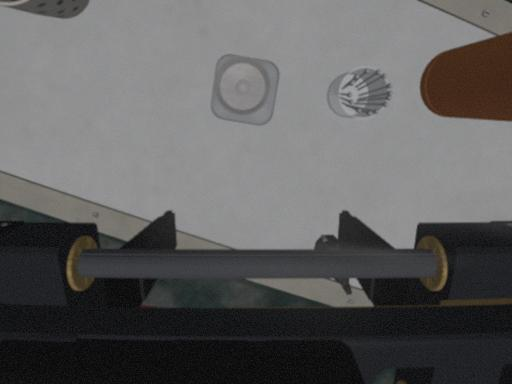

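Call:
drive_tool:
  commands:
    - {"dx": 0, "dy": 0, "dz": 40, "yaw": 0}
    - {"dx": 0, "dy": 0, "dz": 40, "yaw": 0}
    - {"dx": 26, "dy": 31, "dz": 0, "yaw": 0}
    - {"dx": 26, "dy": 31, "dz": 0, "yaw": 0}
    - {"dx": 26, "dy": 31, "dz": 0, "yaw": 0}

```text
t: 2.47
eef_pos: [286.1, -495.5, 295.1]
tcp_rot: [3.14, -0.0, 0.337]
ft_force: [0.6, 0.3, -0.3]
opening: 1.004
```

Call:
drive_tool:
  commands:
    - {"dx": 26, "dy": 31, "dz": 0, "yaw": 0}
    - {"dx": 26, "dy": 31, "dz": 0, "yaw": 0}
    - {"dx": 26, "dy": 31, "dz": 0, "yaw": 0}
    - {"dx": 26, "dy": 31, "dz": 0, "yaw": 0}
    - {"dx": 26, "dy": 31, "dz": 0, "yaw": 0}

```text
t: 2.88
eef_pos: [416.6, -339.8, 294.9]
tcp_rot: [3.141, -0.0, 0.339]
ft_force: [-0.1, 0.1, 0.2]
opening: 0.998
```

Call:
drive_tool:
  commands:
    - {"dx": 26, "dy": 31, "dz": 0, "yaw": 0}
    - {"dx": 26, "dy": 31, "dz": 0, "yaw": 0}
    - {"dx": 26, "dy": 31, "dz": 0, "yaw": 0}
    - {"dx": 26, "dy": 31, "dz": 0, "yaw": 0}
    - {"dx": 0, "dy": 0, "dz": 0, "yaw": 0}

```text
t: 3.3
eef_pos: [522.9, -212.7, 294.6]
tcp_rot: [-3.141, -0.001, 0.343]
ft_force: [0.9, -0.3, 0.2]
opening: 1.004
```

```bash
python3 - <<'E'
from h import *
s=env.state();print(s['t'],s['eef_pos'],s['tcp_rot'],np.abs(s['qvel']).max())
c=env.calibration("wrist")
cv2.imwrite("pics/w1.png",env.read_camera("wrist")[:,:,::-1])
import pickle;pickle.dump(c,open("c1.pkl","wb"))
Z={'jig':0,'station_0':38,'plate_1_mid':42,'pad_1a':46,'pad_1b':46,'pad_1c':46,'probe_grip':108,'stand':0,'tray':0}
for q,z in Z.items():
    for r in env.place_of(q,"wrist")[:4]:
        print(q,round(r['conf'],2),np.round(r['pixel'],1),np.round(onz("wrist",r['pixel'],z,c)))
E
```

```text
3.3 [ 522.88818979 -212.74588309  294.64973628] [-3.14115495e+00 -1.29353427e-03  3.43336435e-01] 0.10927794462966339
station_0 0.71 [343.4 123.6] [ 610. -306.   38.]
station_0 0.56 [225.8 122.1] [ 559. -156.   38.]
station_0 0.28 [367.6  39.3] [ 720. -293.   38.]
plate_1_mid 0.96 [436.5 173.4] [ 592. -456.   42.]
plate_1_mid 0.67 [285.5 122.6] [ 585. -231.   42.]
plate_1_mid 0.57 [485.7 219.2] [ 557. -560.   42.]
pad_1a 0.78 [275.7 132. ] [ 569. -223.   46.]
pad_1a 0.71 [428.8 175.9] [ 585. -445.   46.]
pad_1a 0.67 [479.3 231.3] [ 537. -556.   46.]
pad_1a 0.34 [286.8 117. ] [ 592. -230.   46.]
pad_1b 0.85 [437.5 159.1] [ 611. -446.   46.]
pad_1b 0.7 [284.5 117.5] [ 591. -227.   46.]
pad_1b 0.67 [480.7 216.9] [ 557. -547.   46.]
pad_1c 0.73 [290.3 134.3] [ 573. -242.   46.]
pad_1c 0.68 [444.6 170.8] [ 600. -463.   46.]
pad_1c 0.58 [489.9 221.5] [ 556. -564.   46.]
probe_grip 0.57 [118.5  40.5] [607. -24. 108.]
stand 0.56 [152.2  56.1] [608. -25.   0.]
```

View pics/w1.png

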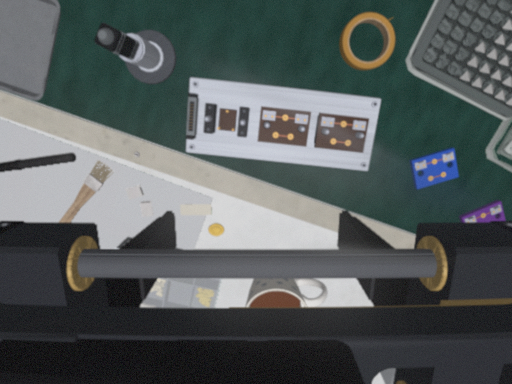

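```bash
python3 - <<'E'
from h import *
im=cv2.imread("pics/w1.png")
cv2.imwrite("pics/w1z.png",cv2.resize(im[70:180,180:390],None,fx=3.8,fy=3.8,interpolation=cv2.INTER_CUBIC))
cv2.imwrite("pics/w1p.png",cv2.resize(im[0:100,70:200],None,fx=5,fy=5,interpolation=cv2.INTER_CUBIC))
E
```

```text
(no output)
```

View pics/w1z.png

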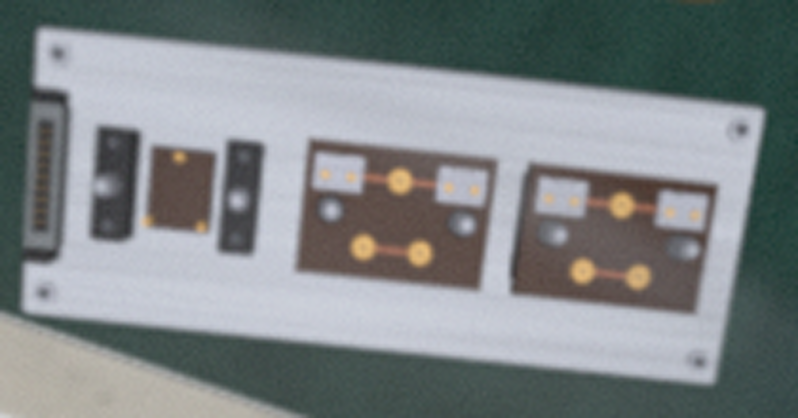

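View pics/w1p.png

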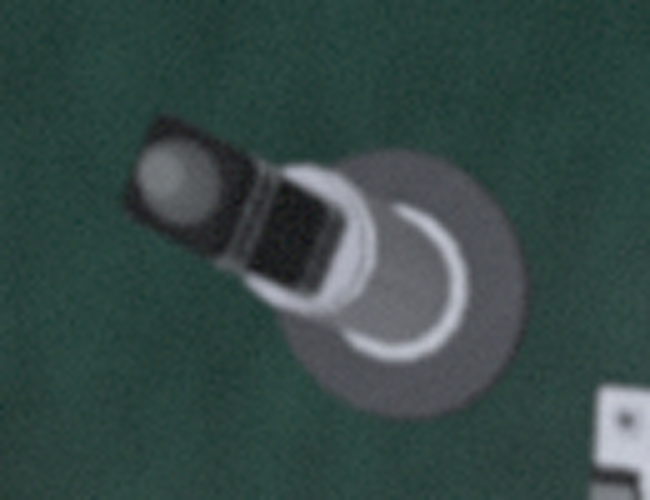

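```bash
cat > fitjig.py <<'E'
from h import *
from scipy.optimize import least_squares
padl=np.array([[-12,10],[12,0],[-12,-10]])
def model(p,pts):
    x,y,a=p;c,s=np.cos(a),np.sin(a)
    pts=np.asarray(pts,float)
    return np.c_[x+c*pts[:,0]-s*pts[:,1],y+s*pts[:,0]+c*pts[:,1],pts[:,2]]
def fit(pts,px,c,cam="wrist",p0=(582,-240,.2)):
    f=lambda p:(proj(cam,model(p,pts),c)-px).ravel()
    r=least_squares(f,p0,loss='soft_l1',x_scale=[1,1,.01]);return r.x,f(r.x).reshape(-1,2)
st={1:(0,0),2:(0,-78)}
pads=[[u,v+st[s][1],46.5] for s in (1,2) for u,v in padl]
E
python3 - <<'E'
from fitjig import *
import pickle
c=pickle.load(open("c1.pkl","rb"))
m=lambda P,f,o:(np.array(P)+.5)/f-.5+np.array(o)
pp=m([(363,247),(400,181),(420,253),(582,271),(622,205),(638,277)],3.8,(180,70))
co=m([(40,28),(763,107),(715,383),(22,313)],3.8,(180,70))
cor=[[53,136,12],[53,-136,12],[-53,-136,12],[-53,136,12]]
for P,x in ((pads,pp),(cor,co),(pads+cor,np.r_[pp,co])):
    p,r=fit(P,x,c);print(p,np.round(r,1).tolist())
e=[onz("wrist",q,137,c) for q in m([(160,115),(125,210)],5,(70,0))];d=e[1]-e[0];print(e,np.degrees(np.arctan2(d[1],d[0])))
e=[onz("wrist",q,108,c) for q in m([(272,163),(232,265)],5,(70,0))];d=e[1]-e[0];print(e,np.degrees(np.arctan2(d[1],d[0])))
# foot circle fit center at z~?; tube rim
print(onz("wrist",m([(403,283)],5,(70,0))[0],10,c), onz("wrist",m([(178,180)],5,(70,0))[0],137,c))
E
```

```text
[ 5.79620392e+02 -2.30209657e+02  2.39160850e-01] [[0.0, 0.0], [-0.0, -0.1], [-0.1, 0.0], [0.1, -0.0], [-0.1, 0.1], [0.0, 0.0]]
[ 5.79769287e+02 -2.30340395e+02  2.41997089e-01] [[-1.2, -0.4], [1.2, -0.2], [0.4, 0.5], [-0.3, 0.3]]
[ 5.79604423e+02 -2.30246564e+02  2.41461918e-01] [[0.1, 0.1], [-0.0, -0.1], [-0.0, 0.0], [0.2, -0.1], [-0.1, -0.0], [0.1, -0.1], [-1.2, -0.3], [1.1, -0.0], [0.2, 0.6], [-0.4, 0.3]]
[array([615.98356432, -17.52821944, 137.        ]), array([596.60678092, -15.127407  , 137.        ])] 172.93696338132028
[array([616.94703449, -27.92823568, 108.        ]), array([594.04132136, -24.92242675, 108.        ])] 172.5240612926726
[606.91226087 -26.26696262  10.        ] [605.44721474 -23.96263031 137.        ]
```

Call:
drive_tool:
  commands:
    - {"dx": 6, "dy": -14, "dz": -4, "yaw": 7}
    - {"dx": 6, "dy": -14, "dz": -4, "yaw": 7}
    - {"dx": 6, "dy": -14, "dz": -4, "yaw": 7}
    - {"dx": 6, "dy": -14, "dz": -4, "yaw": 7}
    - {"dx": 6, "dy": -14, "dz": -4, "yaw": 7}

```text
t: 4.22
eef_pos: [549.7, -288.6, 274.5]
tcp_rot: [3.141, 0.0, 0.955]
ft_force: [-0.6, -0.5, -0.2]
opening: 1.002
```

Call:
drive_tool:
  commands:
    - {"dx": 6, "dy": -14, "dz": -4, "yaw": 7}
    - {"dx": 6, "dy": -14, "dz": -4, "yaw": 7}
    - {"dx": 6, "dy": -14, "dz": -4, "yaw": 7}
    - {"dx": 6, "dy": -14, "dz": -4, "yaw": 7}
    - {"dx": 0, "dy": 0, "dz": 0, "yaw": 0}

```text
t: 4.63
eef_pos: [573.7, -345.8, 257.3]
tcp_rot: [-3.141, -0.0, 1.443]
ft_force: [-0.4, 0.0, -0.2]
opening: 1.0
```

Call:
drive_tool:
  commands:
    - {"dx": 0, "dy": 0, "dz": 0, "yaw": 0}
    - {"dx": 0, "dy": 0, "dz": 0, "yaw": 0}

```text
t: 4.8
eef_pos: [573.4, -343.1, 258.8]
tcp_rot: [-3.141, -0.0, 1.434]
ft_force: [0.6, -0.1, -0.2]
opening: 0.999
```

```bash
cat > shot.py <<'E'
import sys,pickle
from h import *
n=sys.argv[1];cam=sys.argv[2] if len(sys.argv)>2 else "wrist"
s=env.state();print(s['t'],np.round(s['eef_pos'],1),np.round(s['tcp_rot'],4),np.abs(s['qvel']).max(),s['opening'])
c=env.calibration(cam)
cv2.imwrite(f"pics/{n}.png",env.read_camera(cam)[:,:,::-1])
pickle.dump((c,s),open(n+".pkl","wb"))
E
python3 shot.py w2
```

```text
4.8 [ 573.4 -343.1  258.8] [-3.1415e+00 -2.0000e-04  1.4342e+00] 0.012322269385561477 0.9986681058103634
```

View pics/w2.png

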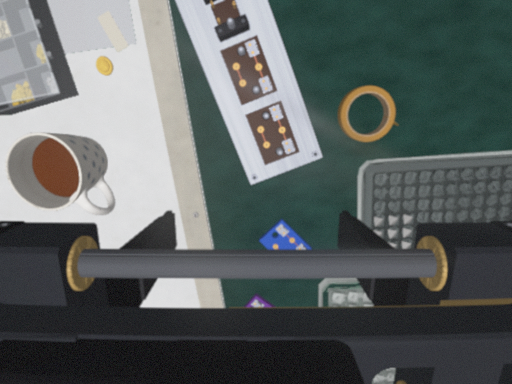

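```bash
cat > padfit.py <<'E'
from fitjig import *
import pickle,sys
n=sys.argv[1];sts=[int(k) for k in sys.argv[2]]
c,s=pickle.load(open(n+".pkl","rb"))
im=cv2.imread(f"pics/{n}.png")
P=[[u,v+st[k][1],46.5] for k in sts for u,v in padl]
p0=np.array([579.6,-230.2,.24]);
hsv=cv2.cvtColor(im,cv2.COLOR_BGR2HSV).astype(int)
w=((hsv[...,1]>110)*(hsv[...,2]>150)*(abs(hsv[...,0]-20)<10)).astype(float)*hsv[...,1]*hsv[...,2]
p=p0
for it in range(4):
    R=8 if it==0 else 6
    px=proj("wrist",model(p,P),c);q=[]
    for x,y in px:
        yy,xx=np.mgrid[:384,:512];m=w*(((xx-x)**2+(yy-y)**2)<R*R)
        q.append([(m*xx).sum()/m.sum(),(m*yy).sum()/m.sum()])
    q=np.array(q);p,r=fit(P,q,c,p0=p)
print("station1",p,"resid",np.round(r,1).tolist())
w_=model(p,P);print(np.round(w_,1).tolist())
pin=model(p,[[0,23,60],[0,-23,60],[0,-55,60],[0,-101,60]])
z=im.copy()
for a in proj("wrist",pin,c): cv2.circle(z,tuple(int(round(v)) for v in a),1,(255,0,255),-1)
x0,y0=np.clip((px.mean(0)-70).astype(int),0,None)
cv2.imwrite(f"pics/{n}_f.png",cv2.resize(z[y0:y0+140,x0:x0+140],None,fx=4,fy=4,interpolation=cv2.INTER_CUBIC))
E
python3 padfit.py w2 12
```

```text
station1 [ 5.79643604e+02 -2.29809217e+02  2.41551752e-01] resid [[-0.6, 0.4], [-0.3, 0.2], [2.0, -1.3], [-0.2, 0.0], [0.0, 0.1], [0.1, 0.2]]
[[565.6, -223.0, 46.5], [591.3, -226.9, 46.5], [570.4, -242.4, 46.5], [584.3, -298.7, 46.5], [610.0, -302.7, 46.5], [589.0, -318.1, 46.5]]
```

Call:
drive_tool:
  commands:
    - {"dx": 4, "dy": 41, "dz": 0, "yaw": 0}
    - {"dx": 4, "dy": 41, "dz": 0, "yaw": 0}
    - {"dx": 4, "dy": 41, "dz": 0, "yaw": 0}
    - {"dx": 4, "dy": 41, "dz": 0, "yaw": 0}
    - {"dx": 4, "dy": 41, "dz": 0, "yaw": 0}

```text
t: 5.27
eef_pos: [593.2, -136.0, 259.4]
tcp_rot: [3.141, 0.0, 1.436]
ft_force: [0.0, -0.7, 0.2]
opening: 1.0
```

Call:
drive_tool:
  commands:
    - {"dx": 4, "dy": 41, "dz": 0, "yaw": 0}
    - {"dx": 0, "dy": 0, "dz": 0, "yaw": 0}
    - {"dx": 0, "dy": 0, "dz": 0, "yaw": 0}
    - {"dx": 0, "dy": 0, "dz": 0, "yaw": 0}

```text
t: 5.6
eef_pos: [597.6, -97.3, 259.2]
tcp_rot: [3.141, 0.0, 1.438]
ft_force: [0.2, -0.2, 0.2]
opening: 1.0
```

```bash
python3 shot.py w3; python3 - <<'E'
from h import *
import pickle
c,s=pickle.load(open("w3.pkl","rb"))
print(proj("wrist",[[606,-25,137],[606,-25,108],[606,-25,74],[606,-25,0]],c))
E
```

```text
5.6 [597.6 -97.3 259.2] [3.1407e+00 3.0000e-04 1.4380e+00] 0.030388495894408975 0.9999465556973004
[[254.67785356 104.72023517]
 [254.81589523 105.18223667]
 [254.94891886 105.62746036]
 [255.16535025 106.35188078]]
```

View pics/w3.png

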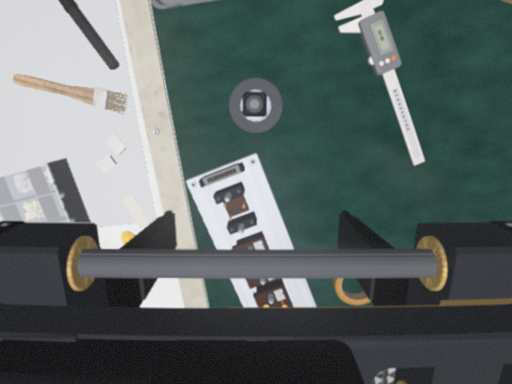

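View pics/w2_f.png

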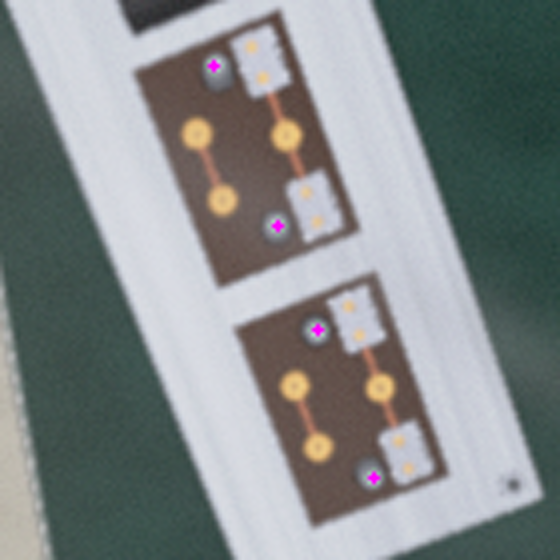

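```bash
python3 - <<'E'
from h import *
im=cv2.imread("pics/w3.png")
z=cv2.resize(im[70:140,220:290],None,fx=8,fy=8,interpolation=cv2.INTER_CUBIC)
cv2.imwrite("pics/w3z.png",cv2.convertScaleAbs(z,alpha=1.8,beta=10))
E
```

```text
(no output)
```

View pics/w3z.png

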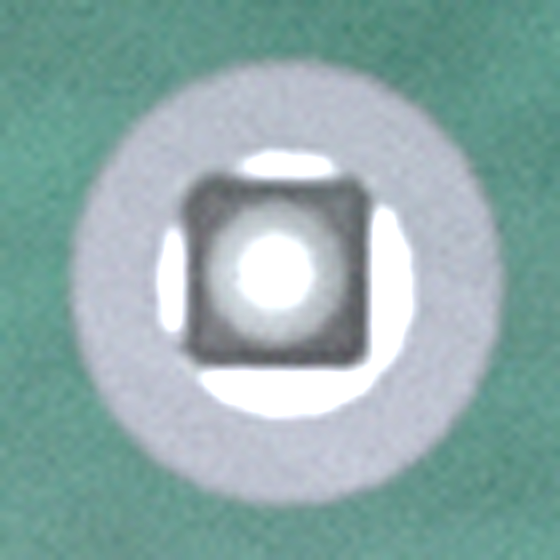

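```bash
python3 - <<'E'
from h import *
import pickle
c,s=pickle.load(open("w3.pkl","rb"))
for p,z in (((277,270),137),((288,282),6),((286,283),76)):
    px=(np.array(p)+.5)/8-.5+[220,70]; print(px,onz("wrist",px,z,c))
print(s['tcp_rot'])
E
```

```text
[254.1875 103.3125] [605.72441286 -23.7071631  137.        ]
[255.5625 104.8125] [606.79307262 -23.17558791   6.        ]
[255.3125 104.9375] [606.49939544 -24.34685325  76.        ]
[3.14070554e+00 3.47339260e-04 1.43804094e+00]
```

Call:
drive_tool:
  commands:
    - {"dx": 4, "dy": 37, "dz": 0, "yaw": 0}
    - {"dx": 4.3, "dy": 36.5, "dz": 0, "yaw": 0}
    - {"dx": 0, "dy": 0, "dz": -10, "yaw": 0}
    - {"dx": 0, "dy": 0, "dz": -35, "yaw": 0}
    - {"dx": 0, "dy": 0, "dz": -35, "yaw": 0}

```text
t: 6.07
eef_pos: [606.7, -25.0, 178.9]
tcp_rot: [3.138, 0.0, 1.437]
ft_force: [0.9, 0.2, -1.2]
opening: 1.002
```

Call:
drive_tool:
  commands:
    - {"dx": 0, "dy": 0, "dz": -35, "yaw": 0}
    - {"dx": 0, "dy": 0, "dz": -30, "yaw": 0}
    - {"dx": 0, "dy": 0, "dz": -24, "yaw": 0}
    - {"dx": 0, "dy": 0, "dz": 0, "yaw": 0}
    - {"dx": 0, "dy": 0, "dz": 0, "yaw": 0}

```text
t: 6.48
eef_pos: [605.8, -25.2, 89.2]
tcp_rot: [-3.14, 0.0, 1.436]
ft_force: [0.8, 0.5, 1.4]
opening: 0.999
```

```bash
python3 shot.py w4; python3 shot.py s4 scene; python3 - <<'E'
import cv2
im=cv2.imread("pics/s4.png")
cv2.imwrite("pics/s4z.png",cv2.resize(im[130:290,150:350],None,fx=3.5,fy=3.5,interpolation=cv2.INTER_CUBIC))
E
```

```text
6.4833 [605.8 -25.2  89.2] [-3.1397  0.      1.4364] 0.04351494736569353 0.9988493836272836
6.5333 [606.5 -25.1  90.5] [3.1409e+00 1.0000e-04 1.4367e+00] 0.02880729303194776 1.0015688847518829
```

View pics/s4z.png

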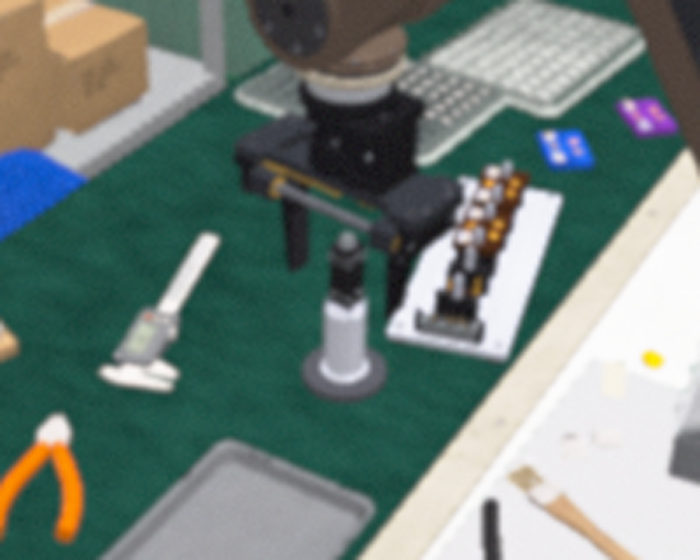

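View pics/w4.png

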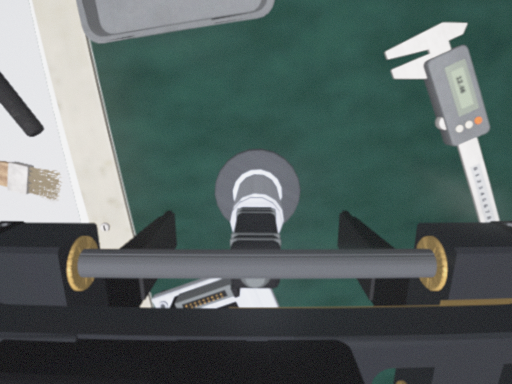

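Call:
drive_tool:
  commands:
    - {"dx": 0, "dy": 0.5, "dz": 0, "yaw": 0}
    - {"dx": 0, "dy": 0, "dz": 0, "yaw": 0}
    - {"dx": 0, "dy": 0, "dz": 0, "yaw": 0}
    - {"dx": 0, "dy": 0, "dz": 0, "yaw": 0}
    - {"dx": 0, "dy": 0, "dz": 0, "yaw": 0}
  grip: 0.15

```text
t: 7.0
eef_pos: [606.2, -23.4, 90.1]
tcp_rot: [3.141, 0.0, 1.438]
ft_force: [0.5, -0.6, 0.5]
opening: 0.707
```

Call:
drive_tool:
  commands:
    - {"dx": 0, "dy": 0, "dz": 0, "yaw": 0}
    - {"dx": 0, "dy": 0, "dz": 0, "yaw": 0}
    - {"dx": 0, "dy": 0, "dz": 0, "yaw": 0}
    - {"dx": 0, "dy": 0, "dz": 0, "yaw": 0}
    - {"dx": 0, "dy": 0, "dz": 0, "yaw": 0}

```text
t: 7.42
eef_pos: [606.0, -23.5, 89.6]
tcp_rot: [3.142, 0.0, 1.438]
ft_force: [-0.6, -0.1, 0.0]
opening: 0.353
```

Call:
drive_tool:
  commands:
    - {"dx": 0, "dy": 0, "dz": 0, "yaw": 0}
    - {"dx": 0, "dy": 0, "dz": 0, "yaw": 0}
    - {"dx": 0, "dy": 0, "dz": 0, "yaw": 0}
    - {"dx": 0, "dy": 0, "dz": 0, "yaw": 0}
    - {"dx": 0, "dy": 0, "dz": 0, "yaw": 0}
  grip: 0

```text
t: 7.83
eef_pos: [606.0, -23.5, 89.6]
tcp_rot: [-3.142, 0.0, 1.438]
ft_force: [0.6, 0.1, -0.6]
opening: 0.231
```

Call:
drive_tool:
  commands:
    - {"dx": 0, "dy": 0, "dz": 0, "yaw": 0}
    - {"dx": 0, "dy": 0, "dz": 0, "yaw": 0}
    - {"dx": 0, "dy": 0, "dz": 0, "yaw": 0}

```text
t: 8.08
eef_pos: [606.0, -23.5, 89.6]
tcp_rot: [-3.142, -0.0, 1.438]
ft_force: [-0.4, -1.3, -0.1]
opening: 0.227
```

```bash
python3 shot.py w5; python3 shot.py s5 scene;python3 -c "
from h import *
print(env.state()['ft_force'])"
```

```text
8.0833 [606.  -23.5  89.6] [-3.1416 -0.      1.4383] 0.0015558524517451093 0.22743667694593425
8.1333 [606.  -23.5  89.6] [3.1416 0.     1.4383] 0.0018992901955963161 0.23051190338715036
[ 0.32704931  0.5792064  -1.09963133]
```

View pics/w5.png

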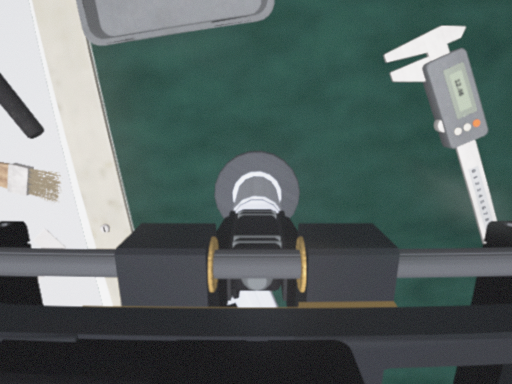

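Call:
drive_tool:
  commands:
    - {"dx": 0, "dy": 0, "dz": 15, "yaw": 0}
    - {"dx": 0, "dy": 0, "dz": 25, "yaw": 0}
    - {"dx": 0, "dy": 0, "dz": 25, "yaw": 0}
    - {"dx": 0, "dy": 0, "dz": 25, "yaw": 0}
    - {"dx": 0, "dy": 0, "dz": 20, "yaw": 0}

```text
t: 8.6
eef_pos: [606.2, -23.5, 201.5]
tcp_rot: [3.14, -0.0, 1.438]
ft_force: [-0.2, -0.1, -0.6]
opening: 0.234
```

Call:
drive_tool:
  commands:
    - {"dx": 0, "dy": 0, "dz": 0, "yaw": 0}
    - {"dx": 0, "dy": 0, "dz": 0, "yaw": 0}
    - {"dx": 0, "dy": 0, "dz": 0, "yaw": 0}

```text
t: 8.85
eef_pos: [605.6, -23.4, 198.6]
tcp_rot: [-3.14, -0.0, 1.438]
ft_force: [-0.7, -0.6, -1.7]
opening: 0.228
```

```bash
python3 shot.py w6; python3 shot.py s6 scene; python3 shot.py t6 top; python3 - <<'E'
from h import *
import pickle
c,s=pickle.load(open("s6.pkl","rb"));print(s['ft_force'],s['moment'])
for n in("scene","wrist","top"):
  print(n,proj(n,[[606,-23.5,119.6],[606,-23.5,218]]).tolist())
  for q in("probe_tip","probe_grip","stand"):
    print(q,[(round(r['conf'],2),np.round(r['pixel'],1)) for r in env.place_of(q,n)[:3]])
im=cv2.imread("pics/s6.png")
cv2.imwrite("pics/s6z.png",cv2.resize(im[130:260,180:310],None,fx=5,fy=5,interpolation=cv2.INTER_CUBIC))
E
```

```text
8.85 [605.6 -23.4 198.6] [-3.1404 -0.      1.4383] 0.014703915804059615 0.22798302402945347
8.9 [605.5 -23.4 198.3] [-3.1396 -0.      1.4384] 0.0061276450676999465 0.22521362866559333
8.95 [605.5 -23.4 198.3] [-3.1395 -0.      1.4383] 0.005459183449556604 0.2302891464611861
[ 0.15988871 -0.77165207 -2.2367204 ] [ 0.02335036 -0.10459808 -0.05757801]
scene [[247.6761297005699, 204.7179700358776], [248.09026556845356, 174.70824314010963]]
probe_tip []
probe_grip [(0.77, array([249.7, 176.1]))]
stand []
wrist [[256.3507528841304, 194.37214831945718], [256.07079470312704, 244.00603673251297]]
probe_tip []
probe_grip [(0.87, array([256.6, 245.6]))]
stand [(0.93, array([258. , 168.5]))]
top [[205.6720680558358, 203.76916360717328], [202.48221217891597, 203.0466982434477]]
probe_tip [(0.41, array([273.2, 211.8]))]
probe_grip [(0.36, array([296.8, 208.5]))]
stand []
```

View pics/s6z.png

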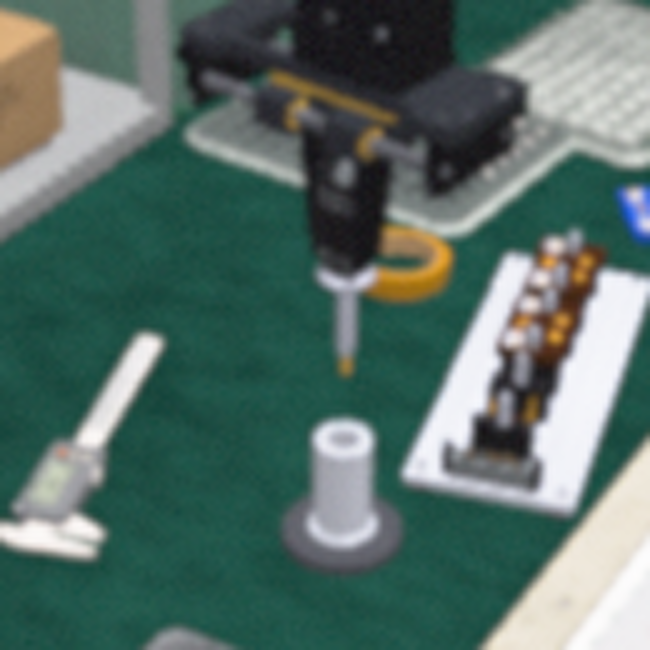

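View pics/w6.png

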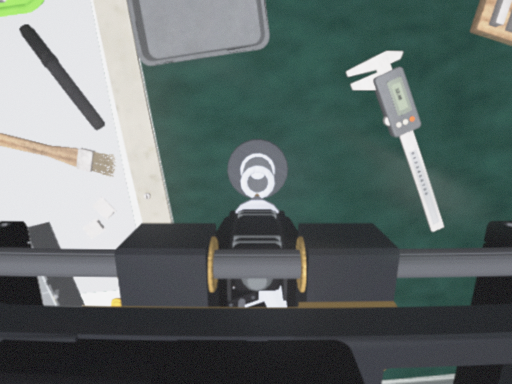

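Call:
drive_tool:
  commands:
    - {"dx": -8, "dy": -40, "dz": 0, "yaw": 0}
    - {"dx": -8, "dy": -40, "dz": 0, "yaw": 0}
    - {"dx": -8, "dy": -40, "dz": 0, "yaw": 0}
    - {"dx": -8, "dy": -40, "dz": 0, "yaw": 0}
    - {"dx": -8.2, "dy": -39.6, "dz": 0, "yaw": 0}

```text
t: 9.87
eef_pos: [565.2, -224.8, 199.8]
tcp_rot: [3.141, 0.0, 1.439]
ft_force: [0.4, -0.6, -1.4]
opening: 0.229
```

Call:
drive_tool:
  commands:
    - {"dx": 0, "dy": 0, "dz": -20, "yaw": 0}
    - {"dx": 0, "dy": 0, "dz": -20, "yaw": 0}
    - {"dx": 0, "dy": 0, "dz": -20, "yaw": 0}
    - {"dx": 0, "dy": 0, "dz": 0, "yaw": 0}
    - {"dx": 0, "dy": 0, "dz": 0, "yaw": 0}

```text
t: 10.28
eef_pos: [565.6, -223.0, 139.3]
tcp_rot: [-3.14, -0.001, 1.438]
ft_force: [0.5, 0.5, 0.1]
opening: 0.23
```

Call:
drive_tool:
  commands:
    - {"dx": 0, "dy": 0, "dz": 0, "yaw": 0}
    - {"dx": 0, "dy": 0, "dz": 0, "yaw": 0}

```text
t: 10.45
eef_pos: [566.5, -223.1, 141.1]
tcp_rot: [3.14, 0.001, 1.439]
ft_force: [-0.3, 0.1, -1.2]
opening: 0.229
```

```bash
python3 shot.py s7 scene; python3 shot.py w7; python3 - <<'E'
from fitjig import *
import pickle
c,s=pickle.load(open("s7.pkl","rb"));print(s['ft_force'])
e=s['eef_pos'];tip=[e[0],e[1],e[2]-79.6];print(tip)
P=[[565.6,-223.1,46.5],[591.3,-227.1,46.5],[570.4,-242.6,46.5]]
print(proj("scene",[tip],c),proj("scene",P,c))
im=cv2.imread("pics/s7.png")
cv2.imwrite("pics/s7z.png",cv2.resize(im[150:230,250:330],None,fx=8,fy=8,interpolation=cv2.INTER_CUBIC))
E
```

```text
10.45 [ 566.5 -223.1  141.1] [3.1396e+00 7.0000e-04 1.4388e+00] 0.003958412298289895 0.22869806475270704
10.5 [ 566.4 -223.1  141. ] [3.1396e+00 7.0000e-04 1.4387e+00] 0.005855698431395157 0.2301519115952958
[-0.25053303  0.09117739 -1.15712392]
[np.float64(566.4691271781727), np.float64(-223.14073268259662), np.float64(61.455712489979334)]
[[290.01021692 193.1492663 ]] [[289.92760066 197.08421288]
 [283.41902322 194.18511468]
 [291.22877613 193.85009706]]
```

View pics/s7z.png

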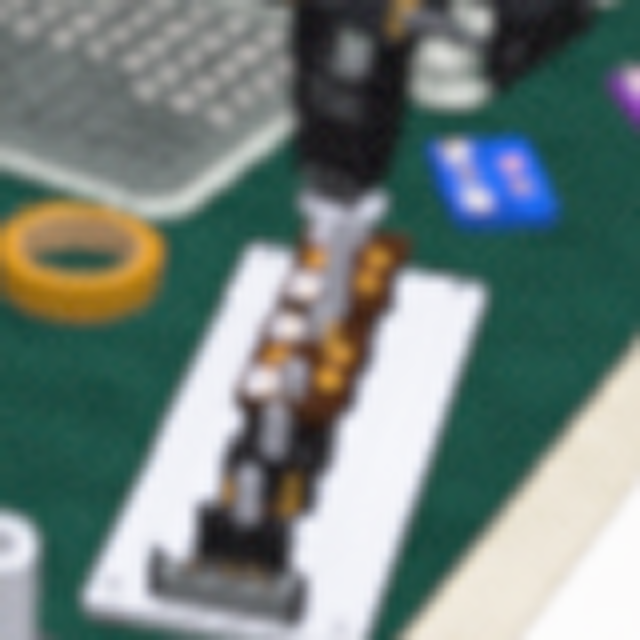

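View pics/w7.png

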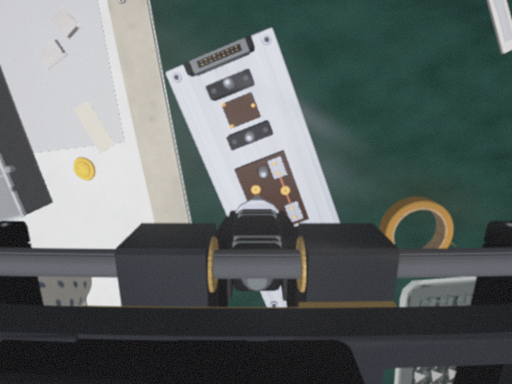

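Call:
drive_tool:
  commands:
    - {"dx": 0, "dy": 0, "dz": -7, "yaw": 0}
    - {"dx": 0, "dy": 0, "dz": -5, "yaw": 0}
    - {"dx": 0, "dy": 0, "dz": -3, "yaw": 0}
    - {"dx": 0, "dy": 0, "dz": -1.5, "yaw": 0}
    - {"dx": 0, "dy": 0, "dz": 0, "yaw": 0}

```text
t: 10.97
eef_pos: [565.7, -223.0, 122.7]
tcp_rot: [-3.141, -0.0, 1.438]
ft_force: [0.2, 0.2, 1.1]
opening: 0.228
```

Call:
drive_tool:
  commands:
    - {"dx": 0, "dy": 0, "dz": 0, "yaw": 0}
    - {"dx": 0, "dy": 0, "dz": 0, "yaw": 0}
    - {"dx": 0, "dy": 0, "dz": 0, "yaw": 0}
    - {"dx": 0, "dy": 0, "dz": 0, "yaw": 0}

```text
t: 11.3
eef_pos: [565.8, -223.1, 123.3]
tcp_rot: [3.142, -0.0, 1.438]
ft_force: [-0.7, 0.9, 0.6]
opening: 0.231
```

```bash
python3 shot.py s8 scene; python3 - <<'E'
from fitjig import *
f=[]
for i in range(6):
    env.read_camera("scene");s=env.state();f.append(s['ft_force']);
print(np.mean(f,0),np.std(f,0),s['eef_pos'])
im=cv2.imread("pics/s8.png")
cv2.imwrite("pics/s8z.png",cv2.resize(im[150:230,250:330],None,fx=8,fy=8,interpolation=cv2.INTER_CUBIC))
E
```

```text
11.3 [ 565.8 -223.1  123.3] [ 3.1415 -0.      1.4383] 0.000912744322172862 0.23082487200834573
[-0.29863117  0.70303119  0.85283322] [0.37552856 0.30896562 0.22668887] [ 565.82480028 -223.08591682  123.1526118 ]
```

View pics/s8z.png

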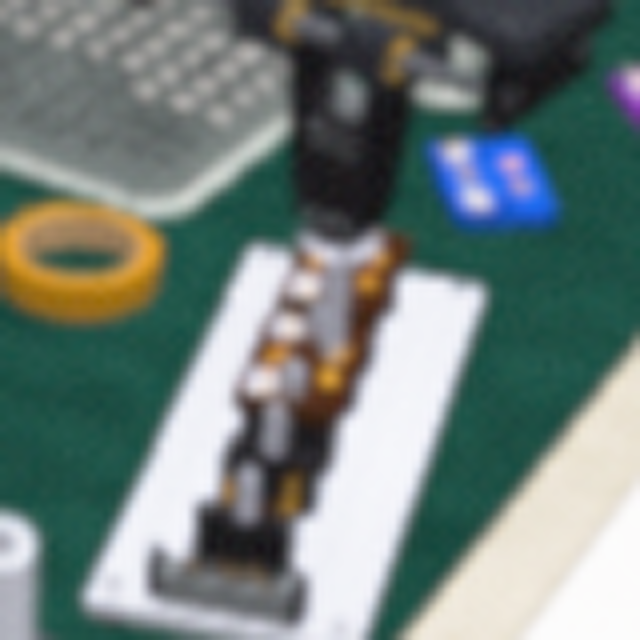

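Call:
drive_tool:
  commands:
    - {"dx": 0, "dy": 0, "dz": 15, "yaw": 0}
    - {"dx": 0, "dy": 0, "dz": 15, "yaw": 0}
    - {"dx": 12.7, "dy": -2, "dz": 0, "yaw": 0}
    - {"dx": 13, "dy": -2, "dz": 0, "yaw": 0}
    - {"dx": 0, "dy": 0, "dz": 0, "yaw": 0}

```text
t: 12.07
eef_pos: [593.2, -227.6, 153.3]
tcp_rot: [3.14, 0.001, 1.439]
ft_force: [-0.3, -0.0, -1.0]
opening: 0.231
```

Call:
drive_tool:
  commands:
    - {"dx": 0, "dy": 0, "dz": 0, "yaw": 0}
    - {"dx": 0, "dy": 0, "dz": -10, "yaw": 0}
    - {"dx": 0, "dy": 0, "dz": -10, "yaw": 0}
    - {"dx": 0, "dy": 0, "dz": -6, "yaw": 0}
    - {"dx": 0, "dy": 0, "dz": -4, "yaw": 0}

```text
t: 12.48
eef_pos: [590.7, -226.8, 121.6]
tcp_rot: [-3.14, -0.001, 1.438]
ft_force: [-1.6, 0.6, 1.3]
opening: 0.232
```

Call:
drive_tool:
  commands:
    - {"dx": 0, "dy": 0, "dz": 0, "yaw": 0}
    - {"dx": 0, "dy": 0, "dz": 0, "yaw": 0}
    - {"dx": 0, "dy": 0, "dz": 0, "yaw": 0}
    - {"dx": 0, "dy": 0, "dz": 0, "yaw": 0}
    - {"dx": 0, "dy": 0, "dz": 0, "yaw": 0}

```text
t: 12.9
eef_pos: [591.6, -227.1, 123.5]
tcp_rot: [3.141, 0.0, 1.438]
ft_force: [-1.8, -0.2, 1.1]
opening: 0.23
```

```bash
cat > chk.py <<'E'
import sys
from fitjig import *
f=[];n=sys.argv[1]
for i in range(4):
    a=env.read_camera("scene");s=env.state();f.append(s['ft_force'])
print(np.mean(f,0),s['eef_pos'],s['t'])
cv2.imwrite(f"pics/{n}.png",cv2.resize(a[150:230,250:330,::-1],None,fx=8,fy=8,interpolation=cv2.INTER_CUBIC))
E
python3 chk.py p1b
```

```text
[-0.68166908  0.0853676   0.16013439] [ 591.62846932 -227.1275288   123.33420048] 13.1
```

View pics/p1b.png

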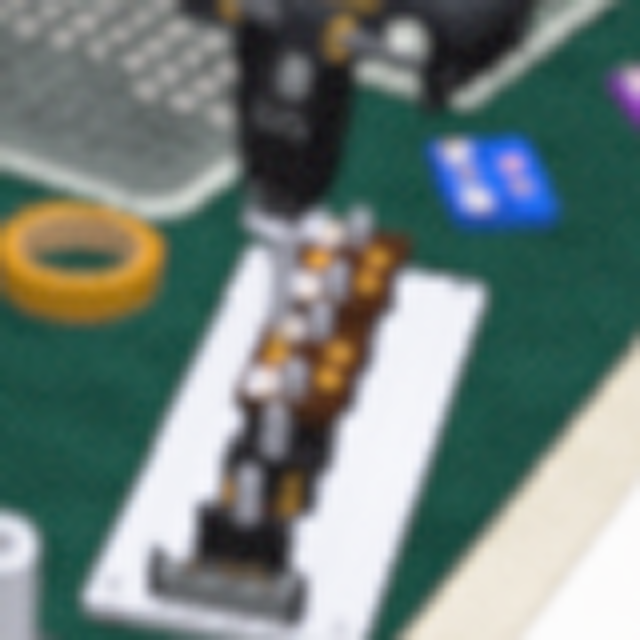

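Call:
drive_tool:
  commands:
    - {"dx": 0, "dy": 0, "dz": -1, "yaw": 0}
    - {"dx": 0, "dy": 0, "dz": 0, "yaw": 0}
    - {"dx": 0, "dy": 0, "dz": 0, "yaw": 0}
    - {"dx": 0, "dy": 0, "dz": 0, "yaw": 0}
    - {"dx": 0, "dy": 0, "dz": 0, "yaw": 0}

```text
t: 13.52
eef_pos: [591.6, -227.1, 122.2]
tcp_rot: [3.141, 0.0, 1.438]
ft_force: [0.6, 0.2, 0.8]
opening: 0.231
```

Call:
drive_tool:
  commands:
    - {"dx": 0, "dy": 0, "dz": 15, "yaw": 0}
    - {"dx": 0, "dy": 0, "dz": 15, "yaw": 0}
    - {"dx": -10.9, "dy": -8, "dz": 0, "yaw": 0}
    - {"dx": -10, "dy": -7.5, "dz": 0, "yaw": 0}
    - {"dx": 0, "dy": 0, "dz": 0, "yaw": 0}

```text
t: 13.93
eef_pos: [568.4, -243.8, 151.4]
tcp_rot: [-3.14, -0.0, 1.437]
ft_force: [0.5, -0.6, -0.3]
opening: 0.23
```

Call:
drive_tool:
  commands:
    - {"dx": 0, "dy": 0, "dz": 0, "yaw": 0}
    - {"dx": 0, "dy": 0, "dz": -10, "yaw": 0}
    - {"dx": 0, "dy": 0, "dz": -10, "yaw": 0}
    - {"dx": 0, "dy": 0, "dz": -6, "yaw": 0}
    - {"dx": 0, "dy": 0, "dz": -4, "yaw": 0}

```text
t: 14.35
eef_pos: [570.3, -242.2, 120.4]
tcp_rot: [-3.14, -0.001, 1.439]
ft_force: [-1.3, 0.9, 1.7]
opening: 0.229
```

Call:
drive_tool:
  commands:
    - {"dx": 0, "dy": 0, "dz": 0, "yaw": 0}
    - {"dx": 0, "dy": 0, "dz": 0, "yaw": 0}
    - {"dx": 0, "dy": 0, "dz": 0, "yaw": 0}
    - {"dx": 0, "dy": 0, "dz": 0, "yaw": 0}
    - {"dx": 0, "dy": 0, "dz": 0, "yaw": 0}

```text
t: 14.77
eef_pos: [570.7, -242.5, 122.5]
tcp_rot: [3.141, 0.0, 1.438]
ft_force: [-0.3, 0.1, 0.7]
opening: 0.233
```

```bash
python3 chk.py p1c
```

```text
[-0.51288811  1.04400297  0.90706119] [ 570.70929392 -242.5357871   122.34519126] 14.9667
```

View pics/p1c.png

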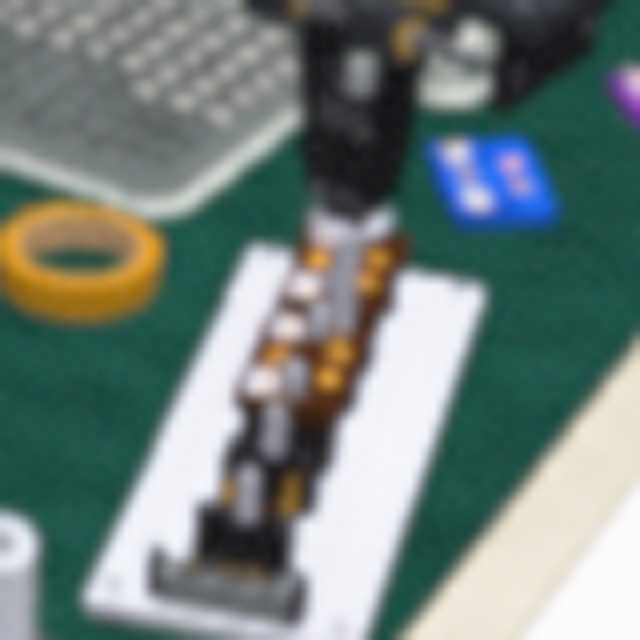

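Call:
drive_tool:
  commands:
    - {"dx": 0, "dy": 0, "dz": 20, "yaw": 0}
    - {"dx": 0, "dy": 0, "dz": 15, "yaw": 0}
    - {"dx": 4.8, "dy": -19.3, "dz": 0, "yaw": 0}
    - {"dx": 4.5, "dy": -19, "dz": 0, "yaw": 0}
    - {"dx": 4.5, "dy": -18, "dz": 0, "yaw": 0}

```text
t: 15.38
eef_pos: [584.9, -299.7, 157.6]
tcp_rot: [3.14, 0.001, 1.439]
ft_force: [0.9, 0.7, -1.7]
opening: 0.23
```

Call:
drive_tool:
  commands:
    - {"dx": 0, "dy": 0, "dz": 0, "yaw": 0}
    - {"dx": 0, "dy": 0, "dz": 0, "yaw": 0}
    - {"dx": 0, "dy": 0, "dz": -15, "yaw": 0}
    - {"dx": 0, "dy": 0, "dz": -10, "yaw": 0}
    - {"dx": 0, "dy": 0, "dz": -6, "yaw": 0}

```text
t: 15.8
eef_pos: [583.9, -297.9, 124.7]
tcp_rot: [-3.14, -0.001, 1.439]
ft_force: [-0.5, 0.5, -0.4]
opening: 0.231
```

Call:
drive_tool:
  commands:
    - {"dx": 0, "dy": 0, "dz": -4, "yaw": 0}
    - {"dx": 0, "dy": 0, "dz": 0, "yaw": 0}
    - {"dx": 0, "dy": 0, "dz": 0, "yaw": 0}
    - {"dx": 0, "dy": 0, "dz": 0, "yaw": 0}
    - {"dx": 0, "dy": 0, "dz": 0, "yaw": 0}

```text
t: 16.22
eef_pos: [584.6, -298.9, 122.7]
tcp_rot: [3.141, 0.0, 1.438]
ft_force: [-0.1, 1.5, -0.7]
opening: 0.231
```

```bash
python3 chk.py p2a
```

```text
[0.21399757 0.73285815 1.16984469] [ 584.61140428 -298.90597051  122.44296547] 16.4167
```

View pics/p2a.png

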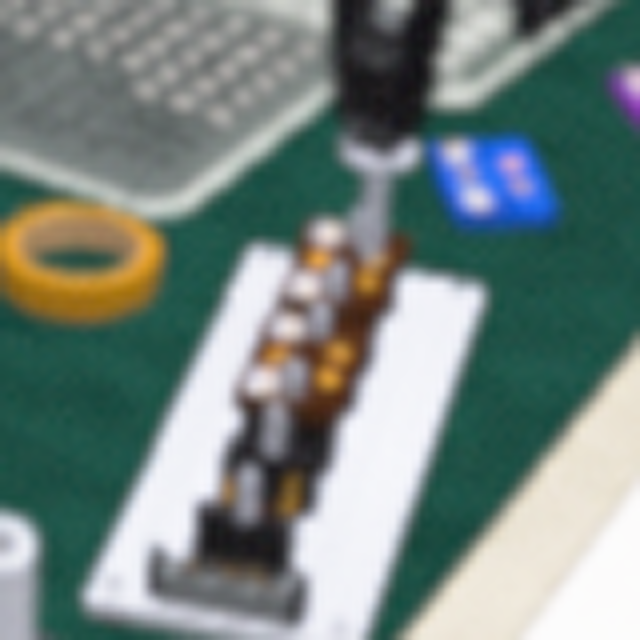

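Call:
drive_tool:
  commands:
    - {"dx": 0, "dy": 0, "dz": 15, "yaw": 0}
    - {"dx": 0, "dy": 0, "dz": 15, "yaw": 0}
    - {"dx": 12.7, "dy": -2, "dz": 0, "yaw": 0}
    - {"dx": 13, "dy": -2, "dz": 0, "yaw": 0}
    - {"dx": 0, "dy": 0, "dz": 0, "yaw": 0}

```text
t: 16.83
eef_pos: [611.7, -303.3, 152.3]
tcp_rot: [3.14, 0.001, 1.439]
ft_force: [-0.1, 1.0, -1.2]
opening: 0.229
```

Call:
drive_tool:
  commands:
    - {"dx": 0, "dy": 0, "dz": 0, "yaw": 0}
    - {"dx": 0, "dy": 0, "dz": -10, "yaw": 0}
    - {"dx": 0, "dy": 0, "dz": -10, "yaw": 0}
    - {"dx": 0, "dy": 0, "dz": -6, "yaw": 0}
    - {"dx": 0, "dy": 0, "dz": -4, "yaw": 0}

```text
t: 17.25
eef_pos: [609.3, -302.6, 120.6]
tcp_rot: [-3.14, -0.001, 1.438]
ft_force: [-1.9, -0.2, 2.3]
opening: 0.231
```

Call:
drive_tool:
  commands:
    - {"dx": 0, "dy": 0, "dz": 0, "yaw": 0}
    - {"dx": 0, "dy": 0, "dz": 0, "yaw": 0}
    - {"dx": 0, "dy": 0, "dz": 0, "yaw": 0}
    - {"dx": 0, "dy": 0, "dz": 0, "yaw": 0}
    - {"dx": 0, "dy": 0, "dz": 0, "yaw": 0}

```text
t: 17.67
eef_pos: [610.2, -302.9, 122.5]
tcp_rot: [3.141, 0.0, 1.438]
ft_force: [-0.9, 0.6, -0.2]
opening: 0.231
```

```bash
python3 chk.py p2b
```

```text
[-0.98181691  0.07559955  0.6613179 ] [ 610.22158454 -302.94855602  122.35308682] 17.8667
```

View pics/p2b.png

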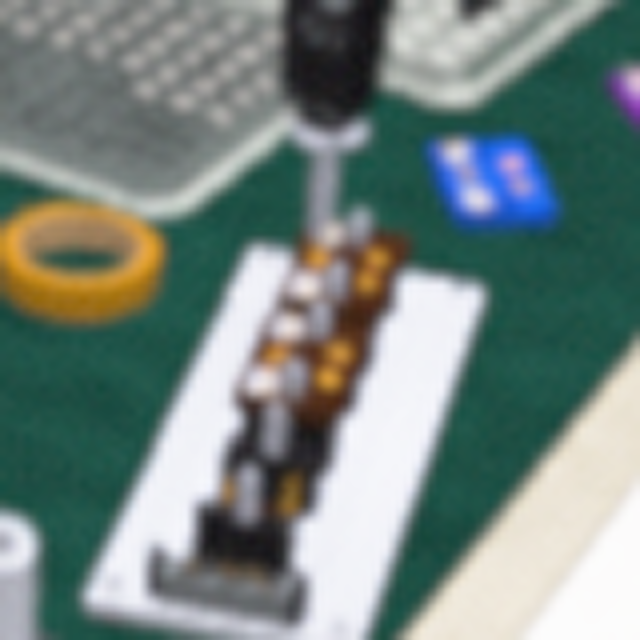

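Call:
drive_tool:
  commands:
    - {"dx": 0, "dy": 0, "dz": 15, "yaw": 0}
    - {"dx": 0, "dy": 0, "dz": 15, "yaw": 0}
    - {"dx": -10.9, "dy": -8, "dz": 0, "yaw": 0}
    - {"dx": -10, "dy": -7.5, "dz": 0, "yaw": 0}
    - {"dx": 0, "dy": 0, "dz": 0, "yaw": 0}

```text
t: 18.28
eef_pos: [587.0, -319.8, 151.4]
tcp_rot: [-3.14, -0.0, 1.437]
ft_force: [-0.3, -0.3, -0.9]
opening: 0.229
```

Call:
drive_tool:
  commands:
    - {"dx": 0, "dy": 0, "dz": 0, "yaw": 0}
    - {"dx": 0, "dy": 0, "dz": -10, "yaw": 0}
    - {"dx": 0, "dy": 0, "dz": -10, "yaw": 0}
    - {"dx": 0, "dy": 0, "dz": -6, "yaw": 0}
    - {"dx": 0, "dy": 0, "dz": -4, "yaw": 0}

```text
t: 18.7
eef_pos: [589.0, -317.9, 120.3]
tcp_rot: [-3.14, -0.001, 1.439]
ft_force: [-1.4, 0.2, 0.5]
opening: 0.229
```

Call:
drive_tool:
  commands:
    - {"dx": 0, "dy": 0, "dz": 0, "yaw": 0}
    - {"dx": 0, "dy": 0, "dz": 0, "yaw": 0}
    - {"dx": 0, "dy": 0, "dz": 0, "yaw": 0}
    - {"dx": 0, "dy": 0, "dz": 0, "yaw": 0}
    - {"dx": 0, "dy": 0, "dz": 0, "yaw": 0}

```text
t: 19.12
eef_pos: [589.4, -318.3, 122.5]
tcp_rot: [3.141, 0.0, 1.438]
ft_force: [-0.3, 1.0, -0.1]
opening: 0.23
```

```bash
python3 chk.py p2c; python3 shot.py t9 top; python3 shot.py s9 scene
```

```text
[-0.27749485  1.18421405  0.96078492] [ 589.3271645  -318.34852372  122.33544462] 19.3167
19.3167 [ 589.3 -318.3  122.3] [3.1412 0.     1.4383] 0.0011655482263628544 0.2324465834919925
19.3667 [ 589.3 -318.4  122.3] [3.1412 0.     1.4383] 0.0018455419400647518 0.2331002671982259
```

View pics/p2c.png

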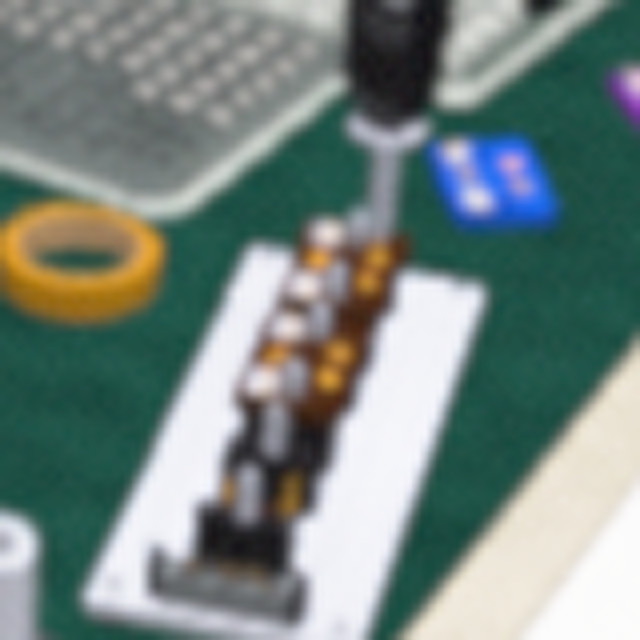

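View pics/s9.png

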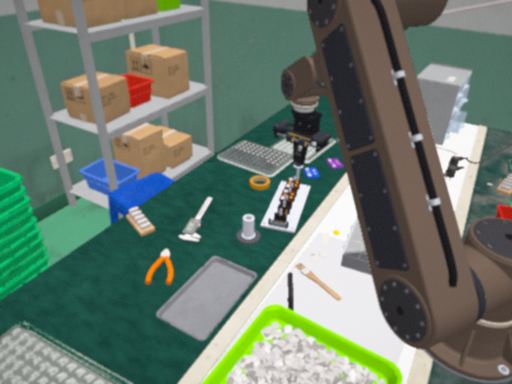

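Call:
drive_tool:
  commands:
    - {"dx": 0, "dy": 0, "dz": 38, "yaw": 0}
    - {"dx": 0, "dy": 0, "dz": 40, "yaw": 0}
    - {"dx": 1.5, "dy": 37, "dz": 0, "yaw": 0}
    - {"dx": 1.5, "dy": 37, "dz": 0, "yaw": 0}
    - {"dx": 1.5, "dy": 37, "dz": 0, "yaw": 0}

```text
t: 19.83
eef_pos: [593.6, -206.7, 200.7]
tcp_rot: [3.14, 0.001, 1.437]
ft_force: [1.4, 0.8, -0.2]
opening: 0.229
```

Call:
drive_tool:
  commands:
    - {"dx": 1.5, "dy": 37, "dz": 0, "yaw": 0}
    - {"dx": 1.5, "dy": 37, "dz": 0, "yaw": 0}
    - {"dx": 1.5, "dy": 37, "dz": 0, "yaw": 0}
    - {"dx": 0, "dy": 0, "dz": 0, "yaw": 0}
    - {"dx": 0, "dy": 0, "dz": 0, "yaw": 0}

```text
t: 20.25
eef_pos: [598.4, -94.7, 200.3]
tcp_rot: [3.141, 0.0, 1.441]
ft_force: [1.1, -0.9, -0.7]
opening: 0.229
```

Call:
drive_tool:
  commands:
    - {"dx": 0, "dy": 0, "dz": 0, "yaw": 0}
    - {"dx": 0, "dy": 0, "dz": 0, "yaw": 0}

```text
t: 20.42
eef_pos: [598.3, -97.5, 200.0]
tcp_rot: [3.141, 0.0, 1.437]
ft_force: [-0.5, -0.4, -0.5]
opening: 0.229
```

```bash
python3 shot.py w10; python3 - <<'E'
from h import *
im=cv2.imread("pics/w10.png")
z=cv2.resize(im[60:150,210:300],None,fx=6,fy=6,interpolation=cv2.INTER_CUBIC)
cv2.imwrite("pics/w10z.png",cv2.convertScaleAbs(z,alpha=1.8,beta=10))
E
```

```text
20.4167 [598.3 -97.5 200. ] [3.1414e+00 3.0000e-04 1.4374e+00] 0.00987170029771527 0.22914436626216714
```

View pics/w10z.png

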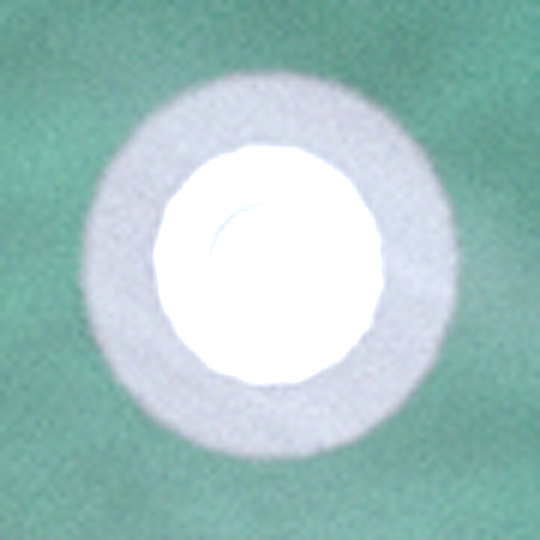

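View pics/w10.png

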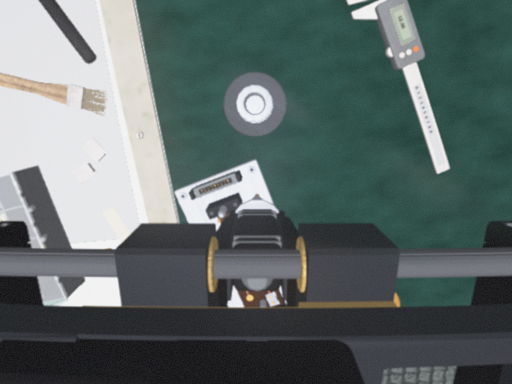

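```bash
python3 - <<'E'
from h import *
import pickle
c,s=pickle.load(open("w10.pkl","rb"))
g=cv2.cvtColor(cv2.imread("pics/w10.png"),cv2.COLOR_BGR2GRAY)
# white region (tube outer) centroid
m=np.zeros_like(g);m[60:150,210:300]=(g[60:150,210:300]>150)
n,l,st,ce=cv2.connectedComponentsWithStats(m);print(st,ce)
for p,z in (((268,264),74),((270,265),6)):
    px=(np.array(p)+.5)/6-.5+[210,60]; print(px,onz("wrist",px,z,c))
E
```

```text
[[     0      0    512    384 195518]
 [   236     85     37     39   1090]] [[255.50620915 191.98832844]
 [254.38623853 103.90642202]]
[254.25       103.58333333] [606.43241268 -24.06134349  74.        ]
[254.58333333 103.75      ] [606.5019049  -22.94918509   6.        ]
```

Call:
drive_tool:
  commands:
    - {"dx": 4, "dy": 37, "dz": 0, "yaw": 0}
    - {"dx": 4, "dy": 35.7, "dz": 0, "yaw": 0}
    - {"dx": 0, "dy": 0, "dz": 0, "yaw": 0}
    - {"dx": 0, "dy": 0, "dz": 0, "yaw": 0}
    - {"dx": 0, "dy": 0, "dz": 0, "yaw": 0}

```text
t: 20.88
eef_pos: [606.3, -24.6, 200.0]
tcp_rot: [-3.142, 0.0, 1.438]
ft_force: [0.3, -0.8, -0.3]
opening: 0.225
```

Call:
drive_tool:
  commands:
    - {"dx": 0, "dy": 0, "dz": 0, "yaw": 0}
    - {"dx": 0, "dy": 0, "dz": 0, "yaw": 0}

```text
t: 21.05
eef_pos: [606.2, -25.0, 200.1]
tcp_rot: [3.142, 0.0, 1.437]
ft_force: [-0.1, 0.6, -1.8]
opening: 0.23
```

```bash
python3 shot.py s11 scene; python3 - <<'E'
from h import *
im=cv2.imread("pics/s11.png")
cv2.imwrite("pics/s11z.png",cv2.resize(im[170:250,208:288],None,fx=8,fy=8,interpolation=cv2.INTER_CUBIC))
E
```

```text
21.05 [606.2 -25.  200.1] [3.1415e+00 1.0000e-04 1.4367e+00] 0.005082985526484255 0.229645148970524
```

View pics/s11z.png

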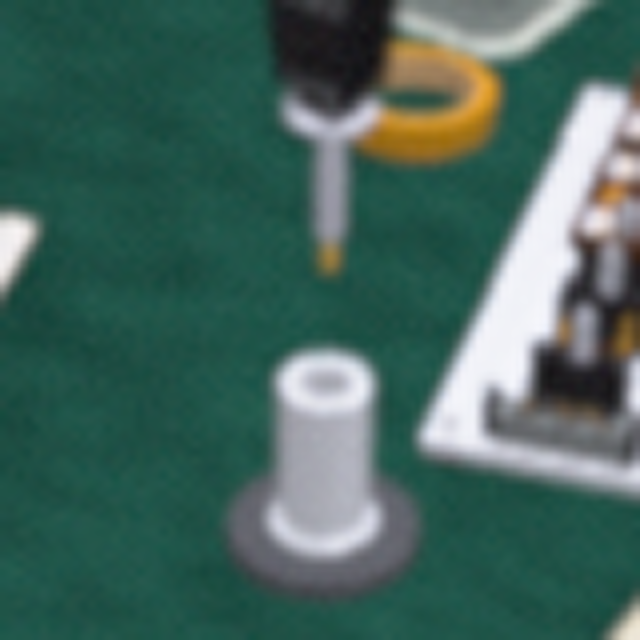

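Call:
drive_tool:
  commands:
    - {"dx": 0, "dy": 1.2, "dz": -15, "yaw": 0}
    - {"dx": 0, "dy": 0, "dz": -15, "yaw": 0}
    - {"dx": 0, "dy": 0, "dz": -10, "yaw": 0}
    - {"dx": 0, "dy": 0, "dz": -5, "yaw": 0}
    - {"dx": 0, "dy": 0, "dz": 0, "yaw": 0}

```text
t: 21.52
eef_pos: [605.9, -22.8, 154.1]
tcp_rot: [-3.14, 0.0, 1.438]
ft_force: [-0.2, -0.1, -1.7]
opening: 0.232
```

Call:
drive_tool:
  commands:
    - {"dx": 0, "dy": 0, "dz": -15, "yaw": 0}
    - {"dx": 0, "dy": 0, "dz": -15, "yaw": 0}
    - {"dx": 0, "dy": 0, "dz": -15, "yaw": 0}
    - {"dx": 0, "dy": 0, "dz": -10, "yaw": 0}
    - {"dx": 0, "dy": 0, "dz": -6, "yaw": 0}

```text
t: 21.93
eef_pos: [606.2, -22.6, 93.5]
tcp_rot: [-3.141, 0.0, 1.438]
ft_force: [0.1, 0.9, -0.8]
opening: 0.231
```

Call:
drive_tool:
  commands:
    - {"dx": 0, "dy": 0, "dz": -3, "yaw": 0}
    - {"dx": 0, "dy": 0, "dz": 0, "yaw": 0}
    - {"dx": 0, "dy": 0, "dz": 0, "yaw": 0}

```text
t: 22.18
eef_pos: [606.6, -22.5, 91.7]
tcp_rot: [3.141, 0.0, 1.438]
ft_force: [0.4, -0.4, -0.8]
opening: 0.233
```

```bash
python3 shot.py s12 scene; python3 - <<'E'
from h import *
im=cv2.imread("pics/s12.png");print(env.state()['ft_force'])
cv2.imwrite("pics/s12z.png",cv2.resize(im[170:250,208:288],None,fx=8,fy=8,interpolation=cv2.INTER_CUBIC))
E
```

```text
22.1833 [606.6 -22.5  91.7] [3.1407 0.     1.4384] 0.0066662881280982545 0.23340622272548284
[-0.16782347  1.15092775 -1.28573596]
```

View pics/s12z.png

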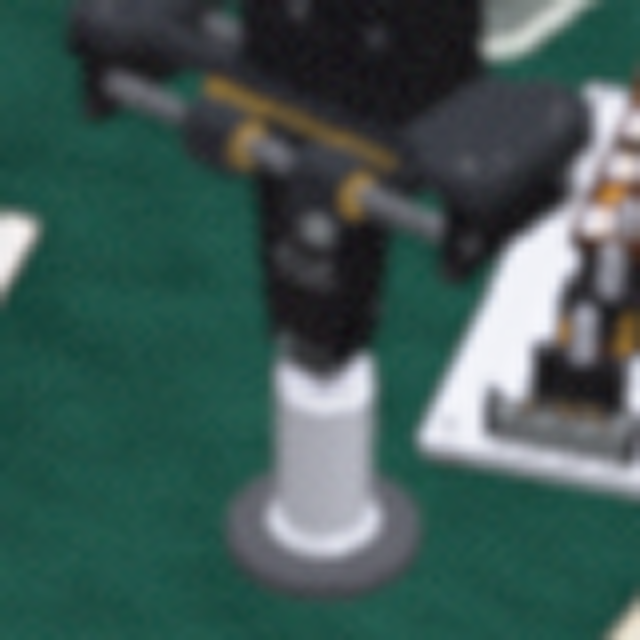

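Call:
drive_tool:
  commands:
    - {"dx": 0, "dy": -1, "dz": -1.5, "yaw": 0}
    - {"dx": 0, "dy": 0, "dz": -0.5, "yaw": 0}
    - {"dx": 0, "dy": 0, "dz": 0, "yaw": 0}

```text
t: 22.48
eef_pos: [606.5, -23.6, 89.6]
tcp_rot: [3.141, 0.0, 1.438]
ft_force: [0.1, -0.5, 1.4]
opening: 0.232
```

Call:
drive_tool:
  commands:
    - {"dx": 0, "dy": 0, "dz": 0, "yaw": 0}
    - {"dx": 0, "dy": 0, "dz": 0, "yaw": 0}
    - {"dx": 0, "dy": 0, "dz": 0, "yaw": 0}
    - {"dx": 0, "dy": 0, "dz": 0, "yaw": 0}
    - {"dx": 0, "dy": 0, "dz": 0, "yaw": 0}
  grip: 0.8

```text
t: 22.9
eef_pos: [606.2, -23.5, 89.1]
tcp_rot: [3.142, -0.0, 1.438]
ft_force: [0.2, 0.3, -0.1]
opening: 0.524
```

Call:
drive_tool:
  commands:
    - {"dx": 0, "dy": 0, "dz": 0, "yaw": 0}
    - {"dx": 0, "dy": 0, "dz": 10, "yaw": 0}
    - {"dx": 0, "dy": 0, "dz": 30, "yaw": 0}
    - {"dx": 0, "dy": 0, "dz": 40, "yaw": 0}
    - {"dx": 0, "dy": 0, "dz": 40, "yaw": 0}

```text
t: 23.32
eef_pos: [605.7, -23.4, 210.8]
tcp_rot: [-3.14, -0.0, 1.438]
ft_force: [0.5, -0.4, 0.1]
opening: 0.792
```

Call:
drive_tool:
  commands:
    - {"dx": 0, "dy": 0, "dz": 0, "yaw": 0}
    - {"dx": 0, "dy": -20, "dz": 20, "yaw": 0}
    - {"dx": 0, "dy": -30, "dz": 0, "yaw": 0}
    - {"dx": 0, "dy": 0, "dz": 0, "yaw": 0}
    - {"dx": 0, "dy": 0, "dz": 0, "yaw": 0}

```text
t: 23.73
eef_pos: [606.1, -74.4, 229.7]
tcp_rot: [3.141, 0.0, 1.436]
ft_force: [0.4, 0.6, -0.1]
opening: 0.801
```

```bash
python3 shot.py w13; python3 shot.py s13 scene; python3 - <<'E'
from h import *
im=cv2.imread("pics/s13.png")
a=cv2.resize(im[170:250,208:288],None,fx=6,fy=6,interpolation=cv2.INTER_CUBIC)
cv2.imwrite("pics/s13z.png",a)
E
```

```text
23.7333 [606.1 -74.4 229.7] [3.1409 0.     1.4364] 0.030969806803404283 0.8010857720638295
23.7833 [606.  -73.6 229.3] [ 3.1415e+00 -2.0000e-04  1.4372e+00] 0.020013013669410506 0.7998131372408166
```

View pics/s13z.png

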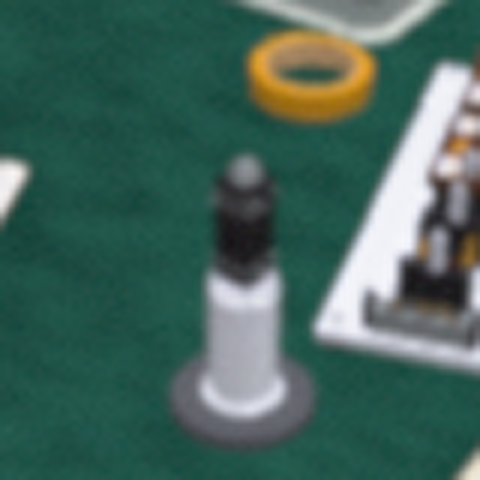

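View pics/w13.png

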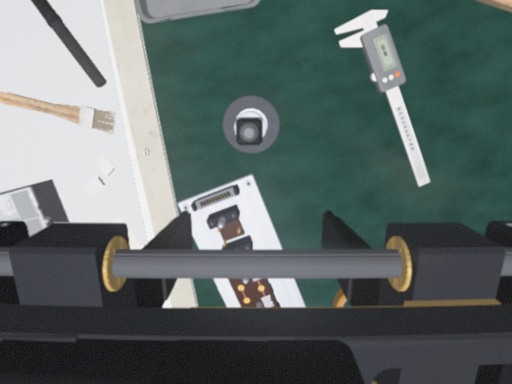

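Call:
drive_tool:
  commands:
    - {"dx": -5.3, "dy": -31, "dz": 0, "yaw": 4.3}
    - {"dx": -5.3, "dy": -31, "dz": 0, "yaw": 4.3}
    - {"dx": -5.3, "dy": -31, "dz": 0, "yaw": 4.3}
    - {"dx": -5.3, "dy": -32, "dz": 0, "yaw": 4.3}
    - {"dx": -5.2, "dy": -31.5, "dz": 0, "yaw": 4.2}

```text
t: 24.25
eef_pos: [579.6, -230.3, 229.0]
tcp_rot: [-3.141, -0.0, 1.817]
ft_force: [0.6, -0.9, 0.2]
opening: 0.799
```

Call:
drive_tool:
  commands:
    - {"dx": 0, "dy": 0, "dz": -40, "yaw": 0}
    - {"dx": 0, "dy": 0, "dz": -40, "yaw": 0}
    - {"dx": 0, "dy": 0, "dz": -20, "yaw": 0}
    - {"dx": 0, "dy": 0, "dz": 0, "yaw": 0}
    - {"dx": 0, "dy": 0, "dz": 0, "yaw": 0}

```text
t: 24.67
eef_pos: [579.9, -229.2, 128.8]
tcp_rot: [-3.14, -0.001, 1.813]
ft_force: [-0.4, 0.2, -0.3]
opening: 0.8
```

Call:
drive_tool:
  commands:
    - {"dx": 0, "dy": 0, "dz": 0, "yaw": 0}
    - {"dx": 0, "dy": 0, "dz": 0, "yaw": 0}
    - {"dx": 0, "dy": 0, "dz": 0, "yaw": 0}

```text
t: 24.92
eef_pos: [580.6, -230.0, 130.9]
tcp_rot: [3.139, 0.002, 1.812]
ft_force: [0.4, -0.2, -0.0]
opening: 0.802
```

```bash
python3 shot.py w14
```

```text
24.9167 [ 580.6 -230.   130.9] [3.1394e+00 1.8000e-03 1.8123e+00] 0.007233044025418556 0.8023417141237266
```

View pics/w14.png

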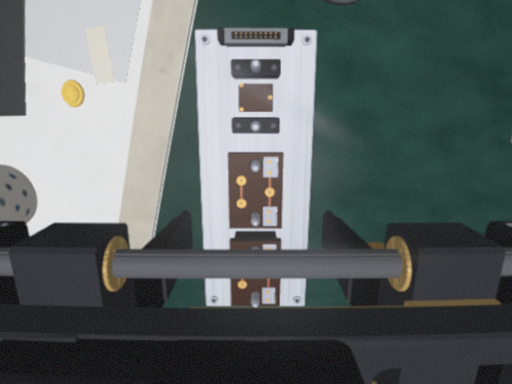

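Call:
drive_tool:
  commands:
    - {"dx": 0, "dy": 0, "dz": -35, "yaw": 0}
    - {"dx": 0, "dy": 0, "dz": -30, "yaw": 0}
    - {"dx": 0, "dy": 0, "dz": -20, "yaw": 0}
    - {"dx": 0, "dy": 0, "dz": -12, "yaw": 0}
    - {"dx": 0, "dy": 0, "dz": -8, "yaw": 0}

```text
t: 25.38
eef_pos: [579.8, -229.9, 23.4]
tcp_rot: [-3.141, -0.0, 1.812]
ft_force: [-0.2, 0.2, 0.2]
opening: 0.801
```

Call:
drive_tool:
  commands:
    - {"dx": 0, "dy": 0, "dz": 0, "yaw": 0}
    - {"dx": 0, "dy": 0, "dz": 0, "yaw": 0}
    - {"dx": 0, "dy": 0, "dz": 0, "yaw": 0}
    - {"dx": 0, "dy": 0, "dz": 0, "yaw": 0}

```text
t: 25.72
eef_pos: [580.4, -230.3, 25.4]
tcp_rot: [3.14, 0.001, 1.812]
ft_force: [0.5, -0.6, 0.7]
opening: 0.801
```

```bash
python3 shot.py w15;python3 shot.py s15 scene; python3 - <<'E'
from h import *
im=cv2.imread("pics/s15.png")
cv2.imwrite("pics/s15z.png",cv2.resize(im[140:240,240:340],None,fx=6,fy=6,interpolation=cv2.INTER_CUBIC))
E
```

```text
25.7167 [ 580.4 -230.3   25.4] [3.1400e+00 1.4000e-03 1.8119e+00] 0.004000970453152777 0.8011009692245005
25.7667 [ 580.3 -230.2   25.3] [3.1402e+00 1.2000e-03 1.8119e+00] 0.00404306457666892 0.7992709063647445
```

View pics/s15z.png

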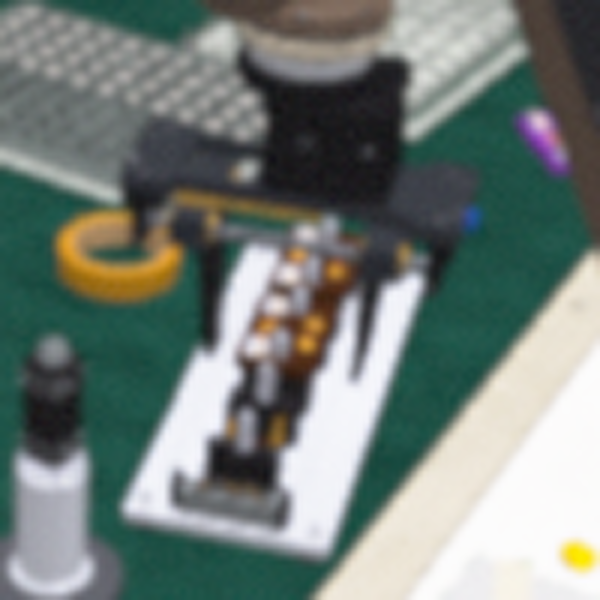

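Call:
drive_tool:
  commands:
    - {"dx": -0.3, "dy": 0, "dz": 0, "yaw": 0}
    - {"dx": 0, "dy": 0, "dz": 0, "yaw": 0}
    - {"dx": 0, "dy": 0, "dz": 0, "yaw": 0}
    - {"dx": 0, "dy": 0, "dz": 0, "yaw": 0}
    - {"dx": 0, "dy": 0, "dz": 0, "yaw": 0}
  grip: 0

```text
t: 26.23
eef_pos: [579.6, -230.0, 24.2]
tcp_rot: [3.141, 0.0, 1.812]
ft_force: [-0.2, 0.2, -0.3]
opening: 0.504
```

Call:
drive_tool:
  commands:
    - {"dx": 0, "dy": 0, "dz": 0, "yaw": 0}
    - {"dx": 0, "dy": 0, "dz": 0, "yaw": 0}
    - {"dx": 0, "dy": 0, "dz": 0, "yaw": 0}
    - {"dx": 0, "dy": 0, "dz": 0, "yaw": 0}

```text
t: 26.57
eef_pos: [579.6, -230.0, 24.2]
tcp_rot: [3.142, 0.0, 1.812]
ft_force: [0.5, -0.7, 0.7]
opening: 0.485
```

```bash
python3 shot.py w16; python3 -c "
from h import *
print(env.state()['ft_force'],env.state()['moment'])"
```

```text
26.5667 [ 579.6 -230.    24.2] [3.1415 0.     1.8119] 0.001682098577251811 0.48503341806622546
[0.33830777 0.84944356 0.0272229 ] [-0.02531997 -0.09112636  0.01756029]
```

View pics/w16.png

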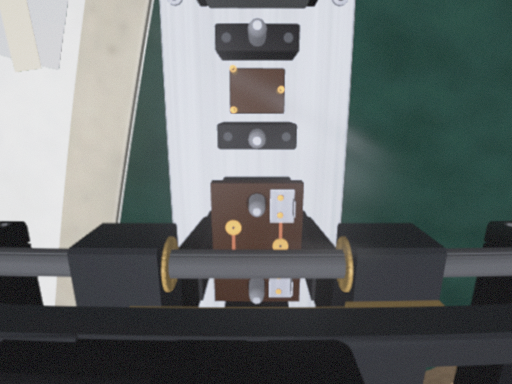

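Call:
drive_tool:
  commands:
    - {"dx": 0, "dy": 0, "dz": 2, "yaw": 0}
    - {"dx": 0, "dy": 0, "dz": 4, "yaw": 0}
    - {"dx": 0, "dy": 0, "dz": 5, "yaw": 0}
    - {"dx": 0, "dy": 0, "dz": 6, "yaw": 0}
    - {"dx": 0, "dy": 0, "dz": 6, "yaw": 0}

```text
t: 27.03
eef_pos: [579.6, -230.0, 47.9]
tcp_rot: [3.141, 0.0, 1.812]
ft_force: [1.0, 0.1, -0.4]
opening: 0.482
```

Call:
drive_tool:
  commands:
    - {"dx": 0, "dy": 0, "dz": 6, "yaw": 0}
    - {"dx": 0, "dy": 0, "dz": 6, "yaw": 0}
    - {"dx": 0, "dy": 0, "dz": 5, "yaw": 0}
    - {"dx": 0, "dy": 0, "dz": 0, "yaw": 0}

```text
t: 27.37
eef_pos: [580.0, -230.2, 65.5]
tcp_rot: [3.14, 0.001, 1.812]
ft_force: [-0.5, -0.5, -0.2]
opening: 0.476
```

```bash
python3 shot.py w17;python3 shot.py s17 scene; python3 - <<'E'
from h import *
im=cv2.imread("pics/s17.png")
cv2.imwrite("pics/s17z.png",cv2.resize(im[140:240,240:340],None,fx=6,fy=6,interpolation=cv2.INTER_CUBIC))
E
```

```text
27.3667 [ 580.  -230.2   65.5] [3.1402e+00 1.2000e-03 1.8118e+00] 0.020768136786875186 0.4757599911522168
27.4167 [ 579.8 -230.1   64.9] [3.1407e+00 8.0000e-04 1.8119e+00] 0.013371130149870758 0.48016501961982905
```

View pics/s17z.png

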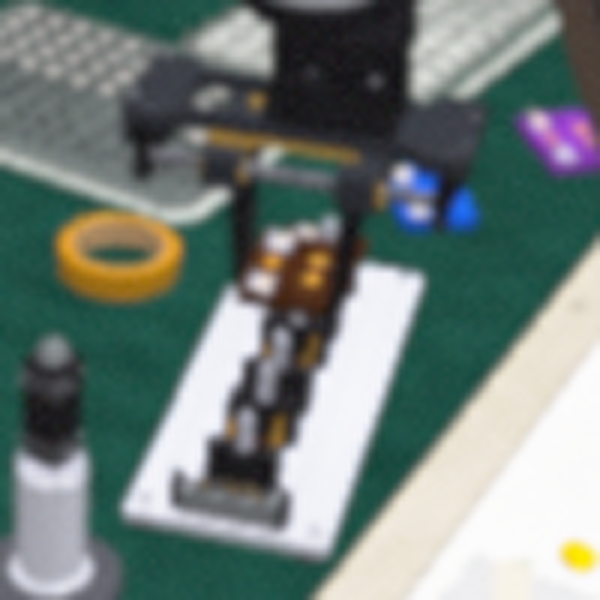

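View pics/w17.png

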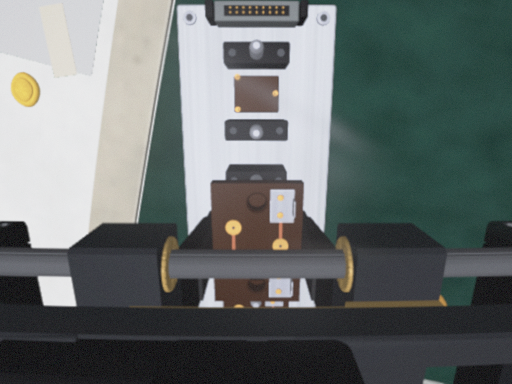

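Call:
drive_tool:
  commands:
    - {"dx": 0, "dy": 0, "dz": 35, "yaw": 0}
    - {"dx": 0, "dy": 0, "dz": 35, "yaw": 0}
    - {"dx": 0, "dy": 0, "dz": 35, "yaw": 0}
    - {"dx": 0, "dy": 0, "dz": 31, "yaw": 0}
    - {"dx": 0, "dy": 30, "dz": 0, "yaw": -2}

```text
t: 27.88
eef_pos: [581.6, -203.9, 205.9]
tcp_rot: [3.134, 0.006, 1.774]
ft_force: [0.9, 0.3, -0.3]
opening: 0.482
```

Call:
drive_tool:
  commands:
    - {"dx": 0, "dy": 38, "dz": 0, "yaw": -3}
    - {"dx": 0, "dy": 38, "dz": 0, "yaw": -3}
    - {"dx": 0, "dy": 38, "dz": 0, "yaw": -3}
    - {"dx": 0, "dy": 38, "dz": 0, "yaw": -2.8}
    - {"dx": 0, "dy": 38, "dz": 0, "yaw": 0}

```text
t: 28.3
eef_pos: [579.1, -8.3, 199.9]
tcp_rot: [-3.141, -0.0, 1.568]
ft_force: [0.9, 0.4, -0.9]
opening: 0.481
```

Call:
drive_tool:
  commands:
    - {"dx": 0, "dy": 38, "dz": 0, "yaw": 0}
    - {"dx": 0, "dy": 38, "dz": 0, "yaw": 0}
    - {"dx": 0, "dy": 30, "dz": 0, "yaw": 0}
    - {"dx": 0, "dy": 14, "dz": 0, "yaw": 0}
    - {"dx": 0, "dy": 0, "dz": 0, "yaw": 0}

```text
t: 28.72
eef_pos: [579.2, 112.5, 199.8]
tcp_rot: [-3.141, -0.0, 1.574]
ft_force: [0.4, 0.0, -0.6]
opening: 0.483
```

Call:
drive_tool:
  commands:
    - {"dx": 0, "dy": 0, "dz": 0, "yaw": 0}
    - {"dx": 0, "dy": 0, "dz": 0, "yaw": 0}
    - {"dx": 0, "dy": 0, "dz": 0, "yaw": 0}

```text
t: 28.97
eef_pos: [579.7, 108.6, 200.0]
tcp_rot: [-3.141, 0.0, 1.569]
ft_force: [-0.0, 0.4, 0.4]
opening: 0.479
```

```bash
python3 shot.py w18
```

```text
28.9667 [579.7 108.6 200. ] [-3.1414e+00  2.0000e-04  1.5694e+00] 0.0030684978163520297 0.47934159265306736
```

View pics/w18.png

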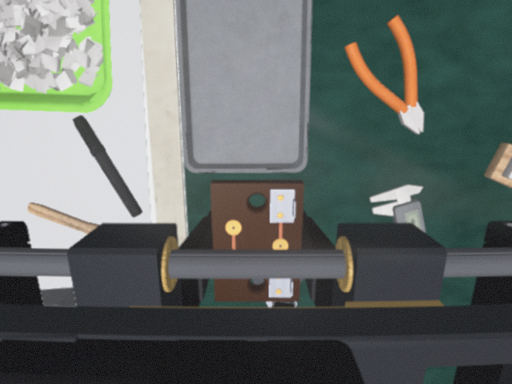

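```bash
python3 - <<'E'
from h import *
import pickle
c,s=pickle.load(open("w18.pkl","rb"))
im=cv2.imread("pics/w18.png")
cv2.imwrite("pics/w18z.png",cv2.resize(im[0:190,160:330],None,fx=3.1,fy=3.1,interpolation=cv2.INTER_CUBIC))
for p in [(178,10),(187,160),(311,10),(307,160),(250,171)]:
    print(p,onz("wrist",p,17,c))
im=cv2.imread("pics/t9.png");z=cv2.resize(im[185:250,85:185],None,fx=7,fy=7,interpolation=cv2.INTER_CUBIC)
cv2.imwrite("pics/t9z.png",z)
E
```

```text
(178, 10) [498.58188703 278.8674856   17.        ]
(187, 160) [500.34561847 121.02311213  17.        ]
(311, 10) [636.86431671 278.44161252  17.        ]
(307, 160) [637.90401468 120.82095907  17.        ]
(250, 171) [572.52979575 108.05169472  17.        ]
```

View pics/w18z.png

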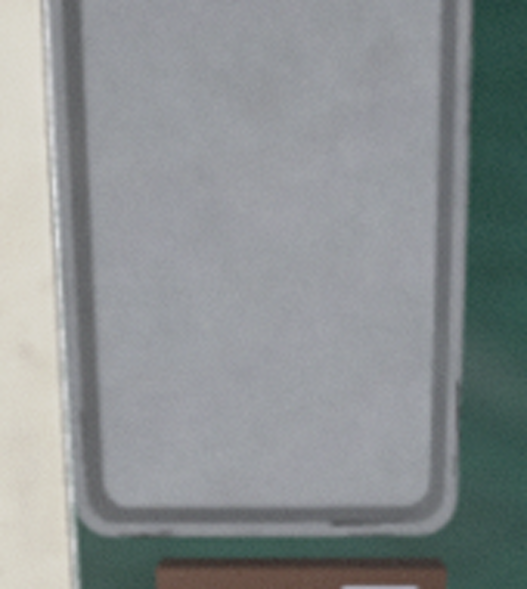

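View pics/t9z.png

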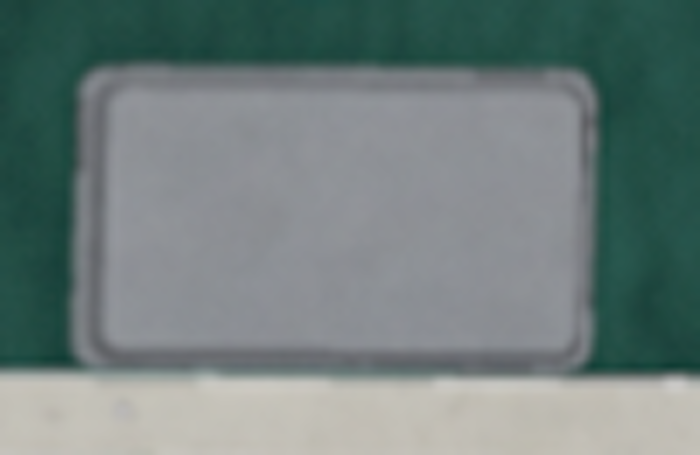

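Call:
drive_tool:
  commands:
    - {"dx": -3, "dy": 40, "dz": 0, "yaw": 0}
    - {"dx": -3, "dy": 40, "dz": 0, "yaw": 0}
    - {"dx": -3, "dy": 40, "dz": 0, "yaw": 0}
    - {"dx": -2, "dy": 41, "dz": 0, "yaw": 0.5}
    - {"dx": 0, "dy": 0, "dz": -30, "yaw": 0}

```text
t: 29.43
eef_pos: [570.3, 276.8, 174.6]
tcp_rot: [3.133, -0.004, 1.583]
ft_force: [0.7, -0.0, -1.0]
opening: 0.481
```

Call:
drive_tool:
  commands:
    - {"dx": 0, "dy": 0, "dz": -40, "yaw": 0}
    - {"dx": 0, "dy": 0, "dz": -40, "yaw": 0}
    - {"dx": 0, "dy": 0, "dz": -30, "yaw": 0}
    - {"dx": 0, "dy": 0, "dz": -20, "yaw": 0}
    - {"dx": 0, "dy": 0, "dz": 0, "yaw": 0}

```text
t: 29.85
eef_pos: [567.0, 269.3, 36.0]
tcp_rot: [-3.135, 0.002, 1.578]
ft_force: [-0.5, -0.2, -0.5]
opening: 0.48
```

Call:
drive_tool:
  commands:
    - {"dx": 0, "dy": 0, "dz": 0, "yaw": 0}
    - {"dx": 0, "dy": 0, "dz": 0, "yaw": 0}
    - {"dx": 0, "dy": 0, "dz": 0, "yaw": 0}

```text
t: 30.1
eef_pos: [569.6, 271.0, 42.0]
tcp_rot: [3.139, -0.001, 1.579]
ft_force: [0.0, 0.0, -0.3]
opening: 0.481
```

```bash
python3 shot.py w19;python3 shot.py s19 scene; python3 - <<'E'
from h import *
im=cv2.imread("pics/s19.png")
cv2.imwrite("pics/s19z.png",cv2.resize(im[200:360,130:290],None,fx=3.7,fy=3.7,interpolation=cv2.INTER_CUBIC))
E
```

```text
30.1 [569.6 271.   42. ] [ 3.1388e+00 -9.0000e-04  1.5793e+00] 0.0051283678652851265 0.48095128223119954
30.15 [569.4 271.1  42. ] [ 3.1388e+00 -9.0000e-04  1.5794e+00] 0.004719182159483853 0.47902507158534374
```

View pics/s19z.png

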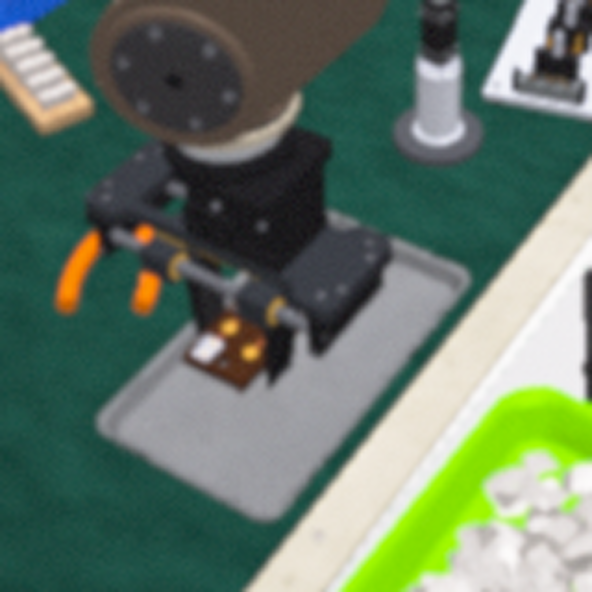

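View pics/w19.png

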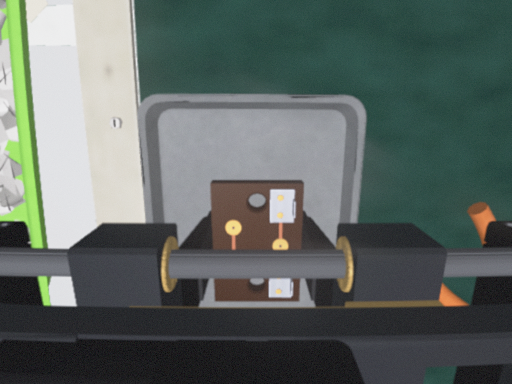

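Call:
drive_tool:
  commands:
    - {"dx": 0, "dy": 0, "dz": -12, "yaw": 0}
    - {"dx": 0, "dy": 0, "dz": -9, "yaw": 0}
    - {"dx": 0, "dy": 0, "dz": -6, "yaw": 0}
    - {"dx": 0, "dy": 0, "dz": -4, "yaw": 0}
    - {"dx": 0, "dy": 0, "dz": -3, "yaw": 0}

```text
t: 30.62
eef_pos: [568.2, 270.9, 5.1]
tcp_rot: [-3.141, 0.0, 1.58]
ft_force: [-0.3, 0.7, -0.2]
opening: 0.483
```

Call:
drive_tool:
  commands:
    - {"dx": 0, "dy": 0, "dz": -1, "yaw": 0}
    - {"dx": 0, "dy": 0, "dz": 0, "yaw": 0}
    - {"dx": 0, "dy": 0, "dz": 0, "yaw": 0}
    - {"dx": 0, "dy": 0, "dz": 0, "yaw": 0}
    - {"dx": 0, "dy": 0, "dz": 0, "yaw": 0}

```text
t: 31.03
eef_pos: [568.7, 271.1, 5.4]
tcp_rot: [3.141, -0.0, 1.58]
ft_force: [-0.5, 0.0, -0.9]
opening: 0.481
```

Call:
drive_tool:
  commands:
    - {"dx": 0, "dy": 0, "dz": -1.5, "yaw": 0}
    - {"dx": 0, "dy": 0, "dz": 0, "yaw": 0}
    - {"dx": 0, "dy": 0, "dz": 0, "yaw": 0}

```text
t: 31.28
eef_pos: [568.5, 271.0, 3.6]
tcp_rot: [3.142, 0.0, 1.58]
ft_force: [0.3, -0.0, -0.4]
opening: 0.483
```

Call:
drive_tool:
  commands:
    - {"dx": 0, "dy": 0, "dz": 0, "yaw": 0}
    - {"dx": 0, "dy": 0, "dz": 0, "yaw": 0}
    - {"dx": 0, "dy": 0, "dz": 0, "yaw": 0}
    - {"dx": 0, "dy": 0, "dz": 0, "yaw": 0}
  grip: 0.6

```text
t: 31.62
eef_pos: [568.6, 271.0, 3.7]
tcp_rot: [3.141, -0.0, 1.58]
ft_force: [-0.2, 0.7, 0.9]
opening: 0.596
```

```bash
python3 shot.py w20;python3 shot.py s20 scene; python3 - <<'E'
from h import *
im=cv2.imread("pics/s20.png")
cv2.imwrite("pics/s20z.png",cv2.resize(im[240:330,150:240],None,fx=6,fy=6,interpolation=cv2.INTER_CUBIC))
E
```

```text
31.6167 [568.6 271.    3.7] [ 3.1414 -0.      1.5797] 0.0017360949045617609 0.5960411482349551
31.6667 [568.6 271.    3.7] [ 3.1414 -0.      1.5797] 0.002778986154162306 0.6004399161310435
```

View pics/s20z.png

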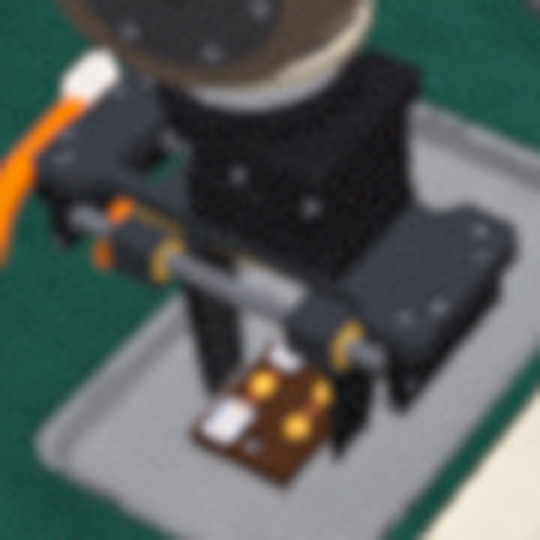

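View pics/w20.png

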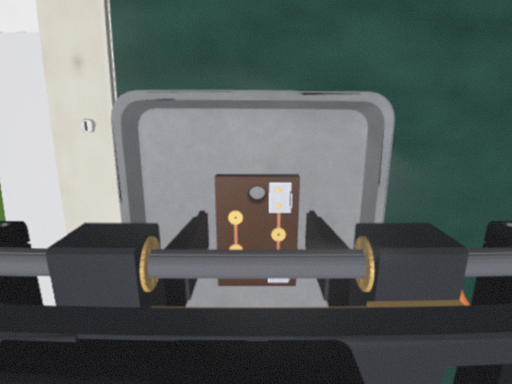

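Call:
drive_tool:
  commands:
    - {"dx": 0, "dy": 0, "dz": 16, "yaw": 0}
    - {"dx": 0, "dy": 0, "dz": 40, "yaw": 0}
    - {"dx": 0, "dy": 0, "dz": 40, "yaw": 0}
    - {"dx": 0, "dy": 0, "dz": 40, "yaw": 0}
    - {"dx": 0, "dy": 0, "dz": 40, "yaw": 0}
  grip: 0.8

```text
t: 32.13
eef_pos: [568.2, 270.9, 181.6]
tcp_rot: [-3.141, 0.0, 1.58]
ft_force: [0.8, 0.3, -0.7]
opening: 0.793
```

Call:
drive_tool:
  commands:
    - {"dx": 2, "dy": -37, "dz": 20, "yaw": 1.3}
    - {"dx": 2, "dy": -39, "dz": 0, "yaw": 1}
    - {"dx": 2, "dy": -39, "dz": 0, "yaw": 1}
    - {"dx": 2, "dy": -39, "dz": 0, "yaw": 1}
    - {"dx": 2, "dy": -39, "dz": 0, "yaw": 1}

```text
t: 32.55
eef_pos: [578.2, 76.8, 199.8]
tcp_rot: [3.141, 0.0, 1.674]
ft_force: [1.1, -0.1, 0.0]
opening: 0.8
```

Call:
drive_tool:
  commands:
    - {"dx": 2, "dy": -39, "dz": 0, "yaw": 1}
    - {"dx": 2, "dy": -39, "dz": 0, "yaw": 1}
    - {"dx": 2, "dy": -39, "dz": 0, "yaw": 1}
    - {"dx": 2, "dy": -39, "dz": 0, "yaw": 1}
    - {"dx": 2, "dy": -39, "dz": 0, "yaw": 1}

```text
t: 32.97
eef_pos: [588.2, -118.5, 199.6]
tcp_rot: [3.141, 0.0, 1.76]
ft_force: [0.3, -0.1, 0.7]
opening: 0.803
```

Call:
drive_tool:
  commands:
    - {"dx": 2, "dy": -39, "dz": 0, "yaw": 1}
    - {"dx": 2, "dy": -39, "dz": 0, "yaw": 1}
    - {"dx": 2, "dy": -39, "dz": -20, "yaw": 1}
    - {"dx": 2, "dy": -39, "dz": -30, "yaw": 0}
    - {"dx": 2, "dy": -33, "dz": -30, "yaw": 0}

```text
t: 33.38
eef_pos: [598.1, -297.9, 127.2]
tcp_rot: [3.14, 0.002, 1.811]
ft_force: [0.1, -0.5, 0.5]
opening: 0.8
```

Call:
drive_tool:
  commands:
    - {"dx": 0, "dy": 0, "dz": 0, "yaw": 0}
    - {"dx": 0, "dy": 0, "dz": 0, "yaw": 0}
    - {"dx": 0, "dy": 0, "dz": 0, "yaw": 0}
    - {"dx": 0, "dy": 0, "dz": 0, "yaw": 0}
    - {"dx": 0, "dy": 0, "dz": 0, "yaw": 0}

```text
t: 33.8
eef_pos: [598.6, -294.4, 128.5]
tcp_rot: [3.14, 0.001, 1.813]
ft_force: [1.0, 0.1, 0.3]
opening: 0.802
```

```bash
python3 shot.py w21; python3 shot.py s21 scene
```

```text
33.8 [ 598.6 -294.4  128.5] [3.1401e+00 1.3000e-03 1.8133e+00] 0.00205261184886754 0.802095408442523
33.85 [ 598.5 -294.5  128.4] [3.1402e+00 1.3000e-03 1.8133e+00] 0.004047669690405119 0.8000080202377017
```

View pics/w21.png

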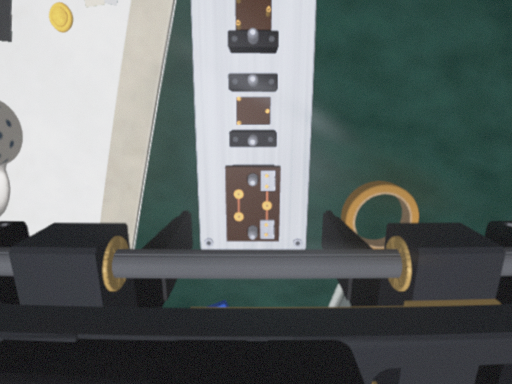

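View pics/s21.png

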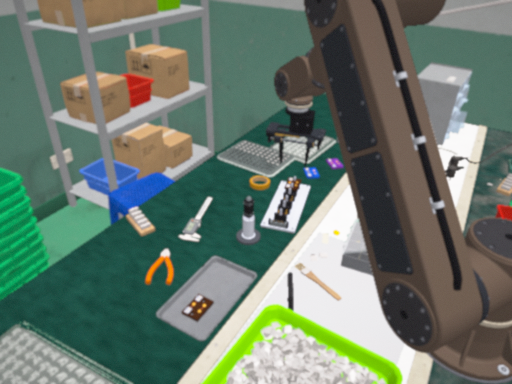

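Call:
drive_tool:
  commands:
    - {"dx": -0.2, "dy": -11.3, "dz": 0, "yaw": 0}
    - {"dx": 0, "dy": 0, "dz": 0, "yaw": 0}
    - {"dx": 0, "dy": 0, "dz": 0, "yaw": 0}
    - {"dx": 0, "dy": 0, "dz": -30, "yaw": 0}
    - {"dx": 0, "dy": 0, "dz": -20, "yaw": 0}

```text
t: 34.32
eef_pos: [597.8, -306.9, 76.5]
tcp_rot: [3.141, 0.001, 1.812]
ft_force: [-0.4, -0.1, -0.7]
opening: 0.806
```

Call:
drive_tool:
  commands:
    - {"dx": 0, "dy": 0, "dz": 0, "yaw": 0}
    - {"dx": 0, "dy": 0, "dz": 0, "yaw": 0}
    - {"dx": 0, "dy": 0, "dz": 0, "yaw": 0}

```text
t: 34.57
eef_pos: [598.2, -307.0, 78.2]
tcp_rot: [3.141, 0.001, 1.812]
ft_force: [0.2, 0.5, 0.5]
opening: 0.799
```

```bash
python3 shot.py w22
```

```text
34.5667 [ 598.2 -307.    78.2] [3.1407e+00 8.0000e-04 1.8118e+00] 0.014204811836591462 0.7988677897326282
```

View pics/w22.png

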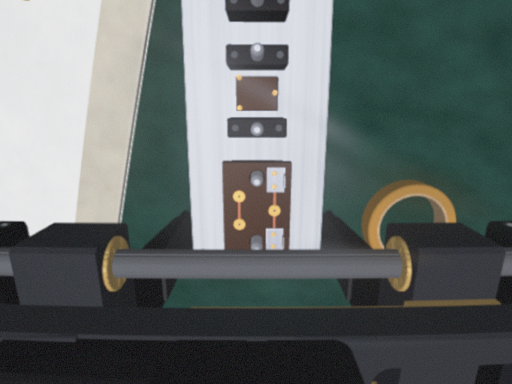

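Call:
drive_tool:
  commands:
    - {"dx": 0, "dy": 1.2, "dz": -15, "yaw": 0}
    - {"dx": 0, "dy": 0, "dz": -15, "yaw": 0}
    - {"dx": 0, "dy": 0, "dz": -10, "yaw": 0}
    - {"dx": 0, "dy": 0, "dz": -6, "yaw": 0}
    - {"dx": 0, "dy": 0, "dz": -2, "yaw": 0}

```text
t: 35.03
eef_pos: [597.8, -305.5, 28.8]
tcp_rot: [-3.141, -0.0, 1.812]
ft_force: [-1.2, -0.0, -0.3]
opening: 0.799
```

Call:
drive_tool:
  commands:
    - {"dx": 0, "dy": 0, "dz": 0, "yaw": 0}
    - {"dx": 0, "dy": 0, "dz": 0, "yaw": 0}
    - {"dx": 0, "dy": 0, "dz": 0, "yaw": 0}
    - {"dx": 0, "dy": 0, "dz": 0, "yaw": 0}
    - {"dx": 0, "dy": 0, "dz": 0, "yaw": 0}

```text
t: 35.45
eef_pos: [598.0, -305.6, 29.6]
tcp_rot: [3.141, 0.001, 1.812]
ft_force: [-0.1, -0.1, -0.4]
opening: 0.803
```

Call:
drive_tool:
  commands:
    - {"dx": 0, "dy": 0, "dz": 0, "yaw": 0}
    - {"dx": 0, "dy": 0, "dz": 0, "yaw": 0}
    - {"dx": 0, "dy": 0, "dz": 0, "yaw": 0}
    - {"dx": 0, "dy": 0, "dz": 0, "yaw": 0}
    - {"dx": 0, "dy": 0, "dz": 0, "yaw": 0}
  grip: 0

```text
t: 35.87
eef_pos: [597.8, -305.5, 29.1]
tcp_rot: [3.141, 0.0, 1.812]
ft_force: [0.4, 0.8, -1.2]
opening: 0.505
```

Call:
drive_tool:
  commands:
    - {"dx": 0, "dy": 0, "dz": 0, "yaw": 0}
    - {"dx": 0, "dy": 0, "dz": 0, "yaw": 0}
    - {"dx": 0, "dy": 0, "dz": 0, "yaw": 0}
    - {"dx": 0, "dy": 0, "dz": 0, "yaw": 0}

```text
t: 36.2
eef_pos: [597.8, -305.5, 29.1]
tcp_rot: [3.142, -0.0, 1.812]
ft_force: [-0.3, 0.8, 0.8]
opening: 0.481
```

```bash
python3 shot.py w23; python3 shot.py s23 scene; python3 - <<'E'
from h import *
im=cv2.imread("pics/s23.png")
cv2.imwrite("pics/s23z.png",cv2.resize(im[140:230,250:340],None,fx=6,fy=6,interpolation=cv2.INTER_CUBIC))
E
```

```text
36.2 [ 597.8 -305.5   29.1] [ 3.1415 -0.      1.8118] 0.001967574975659688 0.4810454442949462
36.25 [ 597.8 -305.5   29.1] [3.1415 0.     1.8119] 0.00215972386126245 0.4774557464911488
```

View pics/w23.png

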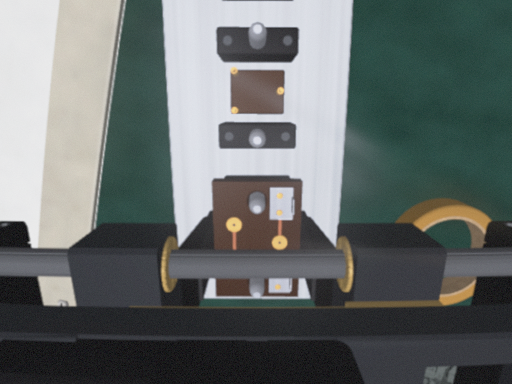

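View pics/s23z.png

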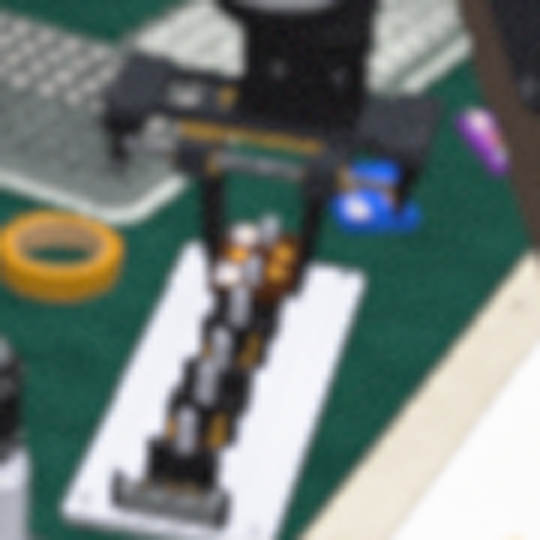

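Gripped, pins centred in the holes. Lift straight up.

Call:
drive_tool:
  commands:
    - {"dx": 0, "dy": 0, "dz": 2, "yaw": 0}
    - {"dx": 0, "dy": 0, "dz": 4, "yaw": 0}
    - {"dx": 0, "dy": 0, "dz": 5, "yaw": 0}
    - {"dx": 0, "dy": 0, "dz": 6, "yaw": 0}
    - {"dx": 0, "dy": 0, "dz": 6, "yaw": 0}

```text
t: 36.72
eef_pos: [597.9, -305.6, 52.9]
tcp_rot: [3.141, 0.0, 1.812]
ft_force: [-1.3, 0.1, -0.8]
opening: 0.48
```

Call:
drive_tool:
  commands:
    - {"dx": 0, "dy": 0, "dz": 6, "yaw": 0}
    - {"dx": 0, "dy": 0, "dz": 6, "yaw": 0}
    - {"dx": 0, "dy": 0, "dz": 5, "yaw": 0}
    - {"dx": 0, "dy": 0, "dz": 0, "yaw": 0}

```text
t: 37.05
eef_pos: [598.2, -305.8, 70.5]
tcp_rot: [3.14, 0.001, 1.812]
ft_force: [0.7, -1.1, 0.3]
opening: 0.477
```

```bash
python3 shot.py w24
```

```text
37.05 [ 598.2 -305.8   70.5] [3.1403e+00 1.3000e-03 1.8119e+00] 0.018798397526340306 0.4773434582920985
```

View pics/w24.png

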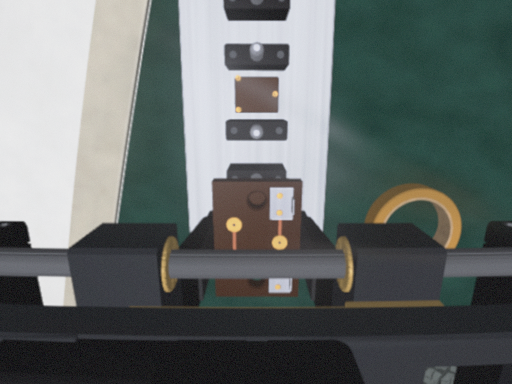

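Call:
drive_tool:
  commands:
    - {"dx": 0, "dy": 0, "dz": 35, "yaw": 0}
    - {"dx": 0, "dy": 0, "dz": 35, "yaw": 0}
    - {"dx": 0, "dy": 0, "dz": 35, "yaw": 0}
    - {"dx": 0, "dy": 0, "dz": 25, "yaw": 0}
    - {"dx": 0, "dy": 30, "dz": 0, "yaw": -1.3}

```text
t: 37.52
eef_pos: [599.2, -279.7, 204.4]
tcp_rot: [3.135, 0.007, 1.786]
ft_force: [1.4, 0.4, -1.0]
opening: 0.482
```

Call:
drive_tool:
  commands:
    - {"dx": -2, "dy": 39, "dz": 0, "yaw": -2}
    - {"dx": -2, "dy": 39, "dz": 0, "yaw": -2}
    - {"dx": -2, "dy": 39, "dz": 0, "yaw": -2}
    - {"dx": -2, "dy": 39, "dz": 0, "yaw": -2}
    - {"dx": -2, "dy": 39, "dz": 0, "yaw": -2}

```text
t: 37.93
eef_pos: [587.2, -78.8, 198.8]
tcp_rot: [-3.141, -0.0, 1.613]
ft_force: [1.1, 0.8, -0.6]
opening: 0.478
```

Call:
drive_tool:
  commands:
    - {"dx": -2, "dy": 39, "dz": 0, "yaw": -2}
    - {"dx": -2, "dy": 39, "dz": 0, "yaw": 0}
    - {"dx": -2, "dy": 39, "dz": 0, "yaw": 0}
    - {"dx": -2, "dy": 39, "dz": 0, "yaw": 0}
    - {"dx": -2, "dy": 24, "dz": 0, "yaw": 0}

```text
t: 38.35
eef_pos: [577.1, 102.7, 198.9]
tcp_rot: [-3.141, -0.0, 1.581]
ft_force: [0.3, 0.5, -1.5]
opening: 0.483
```

Call:
drive_tool:
  commands:
    - {"dx": 0, "dy": 0, "dz": 0, "yaw": 0}
    - {"dx": 0, "dy": 0, "dz": 0, "yaw": 0}
    - {"dx": 0, "dy": 0, "dz": 0, "yaw": 0}
    - {"dx": 0, "dy": 0, "dz": 0, "yaw": 0}

```text
t: 38.68
eef_pos: [577.9, 98.4, 198.9]
tcp_rot: [-3.141, 0.0, 1.579]
ft_force: [-0.0, 0.2, -0.6]
opening: 0.479
```

```bash
python3 shot.py w25; python3 shot.py s25 scene
```

```text
38.6833 [577.9  98.4 198.9] [-3.1414e+00  2.0000e-04  1.5786e+00] 0.009091795176471643 0.4791549558456143
38.7333 [577.9  98.3 199. ] [-3.1415e+00  1.0000e-04  1.5783e+00] 0.001697796143190659 0.4839175828372955
```

View pics/w25.png

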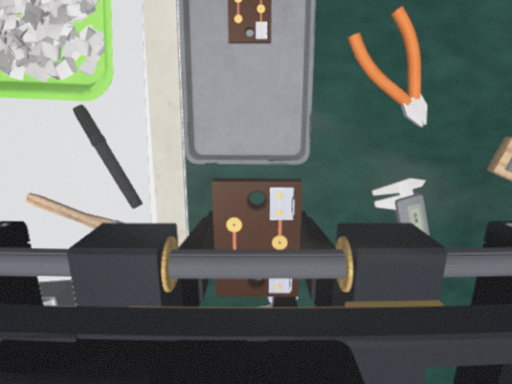

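View pics/s25.png

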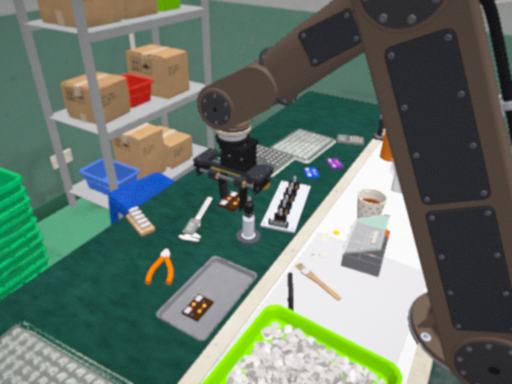

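```bash
python3 - <<'E'
from h import *
import pickle
c,s=pickle.load(open("w25.pkl","rb"))
for p,z in [((180,10),17),((188,150),17),((314,10),17),((309,150),17),((250,163),17),((250,43),10),((229,42),10),((271,42),10)]:
    print(p,np.round(onz("wrist",p,z,c),1))
E
```

```text
(180, 10) [497.6 267.6  17. ]
(188, 150) [500.4 121.8  17. ]
(314, 10) [636.5 268.5  17. ]
(309, 150) [637.6 122.8  17. ]
(250, 163) [570.8 107.3  17. ]
(250, 43) [570.2 236.8  10. ]
(229, 42) [547.6 237.7  10. ]
(271, 42) [592.7 238.   10. ]
```

Call:
drive_tool:
  commands:
    - {"dx": -3, "dy": 30, "dz": 0, "yaw": 0}
    - {"dx": -3, "dy": 30, "dz": 0, "yaw": 0}
    - {"dx": -3, "dy": 28, "dz": 0, "yaw": 0}
    - {"dx": 0, "dy": 0, "dz": -35, "yaw": 0}
    - {"dx": 0, "dy": 0, "dz": -35, "yaw": 0}

```text
t: 39.2
eef_pos: [569.7, 188.4, 129.8]
tcp_rot: [3.137, -0.001, 1.581]
ft_force: [0.6, -0.8, -0.7]
opening: 0.48
```

Call:
drive_tool:
  commands:
    - {"dx": 0, "dy": 0, "dz": -35, "yaw": 0}
    - {"dx": 0, "dy": 0, "dz": -30, "yaw": 0}
    - {"dx": 0, "dy": 0, "dz": -20, "yaw": 0}
    - {"dx": 0, "dy": 0, "dz": -6, "yaw": 0}
    - {"dx": 0, "dy": 0, "dz": 0, "yaw": 0}

```text
t: 39.62
eef_pos: [568.4, 186.7, 36.7]
tcp_rot: [-3.139, 0.001, 1.579]
ft_force: [-0.7, 0.1, 0.5]
opening: 0.485
```

Call:
drive_tool:
  commands:
    - {"dx": 0, "dy": 0, "dz": 0, "yaw": 0}
    - {"dx": 0, "dy": 0, "dz": 0, "yaw": 0}
    - {"dx": 0, "dy": 0, "dz": 0, "yaw": 0}

```text
t: 39.87
eef_pos: [569.5, 187.5, 39.6]
tcp_rot: [3.139, -0.0, 1.58]
ft_force: [0.2, 0.1, -0.7]
opening: 0.48
```

```bash
python3 shot.py w26
```

```text
39.8667 [569.5 187.5  39.6] [ 3.1391e+00 -5.0000e-04  1.5795e+00] 0.0051255764108457435 0.47995726371416975
```

View pics/w26.png

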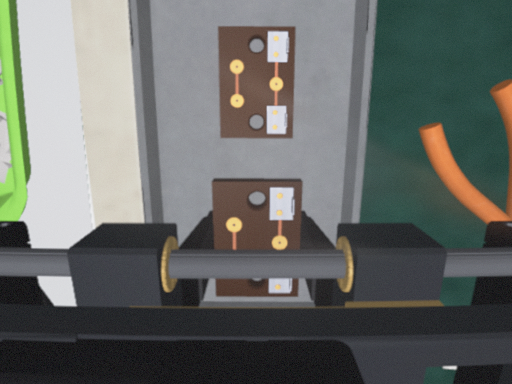

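Call:
drive_tool:
  commands:
    - {"dx": 0, "dy": -1, "dz": -12, "yaw": 0}
    - {"dx": 0, "dy": 0, "dz": -9, "yaw": 0}
    - {"dx": 0, "dy": 0, "dz": -6, "yaw": 0}
    - {"dx": 0, "dy": 0, "dz": -4, "yaw": 0}
    - {"dx": 0, "dy": 0, "dz": -2, "yaw": 0}

```text
t: 40.33
eef_pos: [568.4, 186.4, 3.9]
tcp_rot: [-3.14, 0.0, 1.58]
ft_force: [0.3, -0.1, -0.9]
opening: 0.478
```

Call:
drive_tool:
  commands:
    - {"dx": 0, "dy": 0, "dz": 0, "yaw": 0}
    - {"dx": 0, "dy": 0, "dz": 0, "yaw": 0}
    - {"dx": 0, "dy": 0, "dz": 0, "yaw": 0}
    - {"dx": 0, "dy": 0, "dz": 0, "yaw": 0}
    - {"dx": 0, "dy": 0, "dz": 0, "yaw": 0}

```text
t: 40.75
eef_pos: [568.9, 186.5, 5.4]
tcp_rot: [3.141, -0.0, 1.58]
ft_force: [0.4, 0.6, -1.8]
opening: 0.48
```

Call:
drive_tool:
  commands:
    - {"dx": 0, "dy": 0, "dz": -1.5, "yaw": 0}
    - {"dx": 0, "dy": 0, "dz": 0, "yaw": 0}
    - {"dx": 0, "dy": 0, "dz": 0, "yaw": 0}

```text
t: 41.0
eef_pos: [568.8, 186.5, 3.5]
tcp_rot: [3.142, 0.0, 1.58]
ft_force: [-0.5, 0.1, -0.8]
opening: 0.479
```

Call:
drive_tool:
  commands:
    - {"dx": 0, "dy": 0, "dz": 0, "yaw": 0}
    - {"dx": 0, "dy": 0, "dz": 0, "yaw": 0}
    - {"dx": 0, "dy": 0, "dz": 0, "yaw": 0}
    - {"dx": 0, "dy": 0, "dz": 0, "yaw": 0}
  grip: 0.6

```text
t: 41.33
eef_pos: [568.8, 186.5, 3.6]
tcp_rot: [3.141, -0.0, 1.58]
ft_force: [-0.3, -0.5, -0.4]
opening: 0.595
```

Call:
drive_tool:
  commands:
    - {"dx": 0, "dy": 0, "dz": 10, "yaw": 0}
    - {"dx": 0, "dy": 0, "dz": 25, "yaw": 0}
    - {"dx": 0, "dy": 0, "dz": 40, "yaw": 0}
    - {"dx": 0, "dy": 0, "dz": 40, "yaw": 0}
    - {"dx": 0, "dy": 0, "dz": 40, "yaw": 0}

```text
t: 41.75
eef_pos: [568.3, 186.4, 161.0]
tcp_rot: [-3.141, 0.0, 1.58]
ft_force: [1.4, 0.7, -0.8]
opening: 0.6
```

Call:
drive_tool:
  commands:
    - {"dx": 0, "dy": -10, "dz": 39, "yaw": 0}
    - {"dx": 0, "dy": -39, "dz": 0, "yaw": 0}
    - {"dx": 0, "dy": -39, "dz": 0, "yaw": 0}
    - {"dx": 0, "dy": 0, "dz": 0, "yaw": 0}
    - {"dx": 0, "dy": 0, "dz": 0, "yaw": 0}

```text
t: 42.17
eef_pos: [568.8, 96.9, 198.6]
tcp_rot: [3.141, -0.0, 1.577]
ft_force: [-0.9, 0.1, -0.1]
opening: 0.601
```

```bash
python3 shot.py w27;python3 shot.py s27 scene; python3 shot.py t27 top; python3 - <<'E'
from h import *
im=cv2.imread("pics/s27.png")
cv2.imwrite("pics/s27z.png",cv2.resize(im[190:350,130:290],None,fx=3.7,fy=3.7,interpolation=cv2.INTER_CUBIC))
E
```

```text
42.1667 [568.8  96.9 198.6] [ 3.1406 -0.      1.5769] 0.044214773441877145 0.601106082203936
42.2167 [568.8  98.  198.3] [ 3.1409e+00 -2.0000e-04  1.5781e+00] 0.0316557206217857 0.6007281889004027
42.2667 [568.7  98.7 198. ] [ 3.1412e+00 -2.0000e-04  1.5793e+00] 0.01984414059945925 0.599430640463468
```

View pics/w27.png

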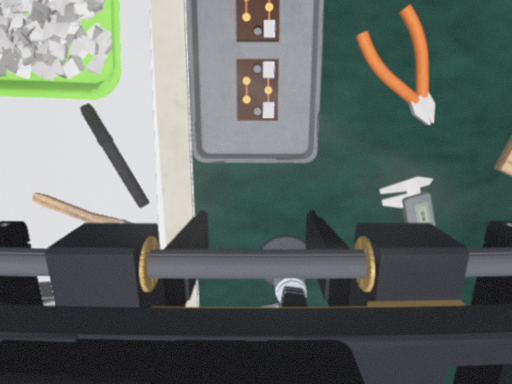

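View pics/s27z.png

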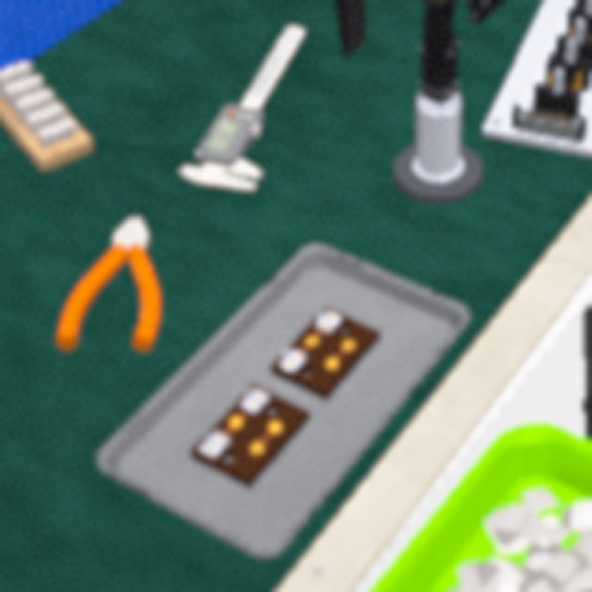

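View pics/t27.png

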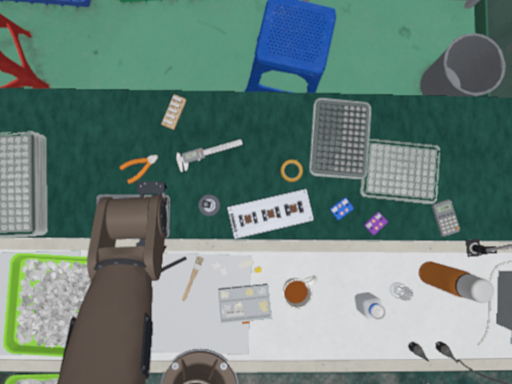

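Call:
drive_tool:
  commands:
    - {"dx": 0, "dy": 0, "dz": 30, "yaw": 0}
    - {"dx": 0, "dy": 0, "dz": 0, "yaw": 0}
    - {"dx": 0, "dy": 0, "dz": 0, "yaw": 0}

```text
t: 42.57
eef_pos: [569.2, 99.6, 228.6]
tcp_rot: [3.139, -0.0, 1.581]
ft_force: [0.2, 0.3, 0.0]
opening: 0.603
```

```bash
python3 shot.py s28 scene; python3 - <<'E'
from h import *
im=cv2.imread("pics/s28.png")
cv2.imwrite("pics/s28z.png",cv2.resize(im[160:350,130:320],None,fx=3,fy=3,interpolation=cv2.INTER_CUBIC))
E
```

```text
42.5667 [569.2  99.6 228.6] [ 3.1393e+00 -2.0000e-04  1.5813e+00] 0.034565087575700884 0.6029780872088516
```

View pics/s28z.png

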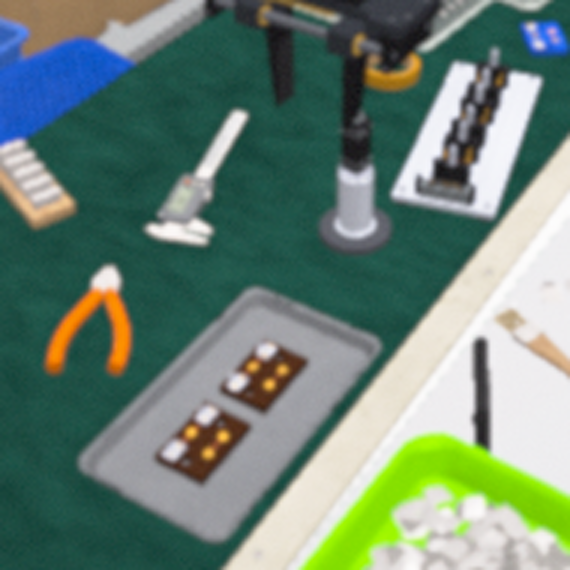

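The last picture shows both plates flat in the tray, the probe upright in its stand, the pins bare and the bystanders where they were. I'm handing in.

```bash
python3 -c "
from cell import env
print(env.job_done())"
```

```text
the job is handed in; nothing more can be done
None
```

The job is handed in at about 43 s of the 210 s allowed; no verdict is reported.

- **Plates present:** Only stations 1 and 2 held plates; station 0 was empty.
- **Probing:** I pressed 1a, 1b, 1c, 2a, 2b and 2c in that order. The commanded compression was about 3 mm. The measured force rise was between 1.2 N and 2.2 N, with about 0.5 N of noise. The weakest reading was on 1b, so I pressed that one a further 1 mm.
- **Probe return:** I put the probe back in its stand before touching either plate. In the picture its collar was on the rim and it stood upright.
- **Plate lifts:** I lifted both plates straight up, and the pictures showed them level and clear of the pins.
- **Plate placing:** I had gripped the first plate high on the fingers, so it dropped about 15 mm onto the tray floor when released. The second dropped about 10 mm. Both landed flat, right way up, with about 18 mm between them.

**Last checks:** The final pictures show both plates inside the tray, about 40 mm either side of its centre, and the gripper clear of everything. The tape, caliper and cutters looked unmoved, as did the tray and stand. No check failed. One wrist-camera measurement of the tray's width came out 3 to 4 mm under its nominal 142 mm, which made no difference to the placing.

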